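# Prop the sprung cover of a bench supply and trim its knob to the stop

## Robot

A 6-joint arm with a two-finger parallel gripper is mounted at the origin on the work surface. World frame = base frame: x ahead of the robot, y to its left, z up, the work surface at z = 0. Lengths are in m, angles in degrees, forces in N, time in s.
With the tool pointing down it reaches from about 0.4 to 0.825 m from the base axis. Payload 7 kg.
Tool frame: the origin (TCP) lies on the centre line of the jaws, within the pads' length; the fingertips stand 19 mm ahead of it and the grasp point (between the pads) is the TCP; z points along the fingers, y is the line along which they close (so a half turn about z gives the same grasp; the last joint's range is limited). The gripper opens to 88 mm and grips with 3 to 60 N. Pads are 19 mm wide; open, the fingers measure 130 mm over their backs; the gripper's body (78 mm by 193 mm) begins 47 mm behind the grasp point.
Start: joints at [-56.03, 20.546, 0.682, 0, -70.136, -16.507], TCP at [0.203, -0.644, 0.246] pointing down, gripper open.
Joint ranges: [-176.03, 176.03], [-82.01, 121.73], [-58.28, 71.71], [-173.87, 95.51], [-174.79, -0.11], [-173.66, 173.66]. Speed limits (degrees/s): [136.94, 136.94, 172.46, 180, 180, 180].

## Interface

Orientations are given as [roll, pitch, yaw] about the fixed x, y, z axes, in that order (R = Rz(yaw) Ry(pitch) Rx(roll)).
In Python, from plant import get_state, capture, close_job gives the robot as it stands.
- The arm moves only by the tool apply_moves, never from a script. Its argument "targets" is a list of rows, each a list of 7 numbers: the opening, from 0 (shut) to 1 (fully open), then the shift along the tool's x, y, z normalised to -1 to 1, where 1 is 1000 mm, then the turn, a rotation vector about the tool's x, y, z normalised to -1 to 1, where 1 is 90 degrees. In form: [[claw, tx, ty, tz, ax, ay, az], ...]. A call has 1 to 20 rows; each row shifts and turns the commanded pose from where the row before left it, along the tool's axes as they then stand; what a row does not reach is not made up. A row lasts 1/12 s, in which the tool goes at most 41.7 mm and 7.16 degrees, less where a joint would pass 70% of its speed; a pose out of reach is approached as far as the arm can. A call with a number of a shift or a turn outside -1 to 1 is refused whole. A call with a gripper value outside its range is refused whole. The fingers move at their own pace and stop on an object; "newtons" is the grip in N (left out, the last holds). Time passes only in rows, so rows that do not move let the fingers close. It gives the time, the measured TCP pose, the force, the opening and the grip force at its end, in the units of the state.
- get_state(): the state, without advancing time (a new reading comes with each control period).
- capture(name): name is "scene" or "top" or "wrist"; returns a dict with "frame" (480x640x3 uint8, red, green, blue), "range_z" (480x640 float32, m along the optical axis (not along the pixel's ray), 0 where there is no reading), "camera_matrix" (3x3 intrinsics, pixels), "T" (4x4, takes a point from camera to world coordinates). Camera axes: x right, y down, z forward; pixel columns grow to the right and rows downward; lengths in m; the calibration is good to about 2 mm. A picture is of the moment at which its call begins.
- close_job(): hands the job in; it is judged then, once.
The state is a dict: "time_s": time; "joints": joint angles; "qd": joint speeds; "joint_torque": joint torques, N m; "tcp_pos": TCP position; "eef_rot": TCP orientation; "contact_force": force on the tool from outside, world axes, zero at the start; "moment": the same for the moment, N m; "gripper_width": finger opening in m; "gripper_force": force on a finger pad.
Only numpy, scipy, OpenCV 4.12 (cv2) and the standard library are available. Lean on these libraries where they do the work, as an engineer would, in place of code of your own. Each camera call takes 0.05 s, during which the arm holds its last target. There are 200 camera calls.

## Task

On the bench supply, use the loose prop bar to raise the sprung clear cover, and lay the bar across the two ears, flat down in both notches, so that the cover stays propped open on it. Then turn the trim knob under the cover clockwise (seen from above) until its lug meets the post of the stop ring, keep it pressed there with a light, steady turning effort for about a second, and let go with the lug resting at the post. Be gentle with the bar, the cover and the stop, leave the cover propped, and do not disturb the other things on the bench.

Things in the scene. Friction and masses are not known exactly. Their poses are not given: they have to be found in the camera images.
- supply: Grey bench supply, fixed, turned up to 0.2 rad. Front ledge: local x -180 to +5 mm, 200 mm wide, top 45 mm above the origin; behind it a block to x +90, 105 mm high. Two steel ears, 8 mm thick, at y +58 and -58, x -39 to +11, up to z 170 mm. Origin: on the mat under the middle of the cover's hinge; x to the rear (away from the robot at yaw 0), y left, z up.
- left_notch (a point): Middle of the floor of the notch in the left (supply's +y) ear: a U open to the top, 19 mm wide along the supply's x, 15 mm deep, its floor 155 mm above the supply's origin, its middle 14 mm in front of the hinge axis.
- right_notch (a point): The same in the right ear, 116 mm from the left one.
- hinge (a point): Middle of the cover's hinge axis, 111 mm above the supply's origin; the axis runs along the supply's y.
- cover (a joint): Cover angle, rad: 0 shut (level), grows as the lip swings up and back; hard stop 1.62. A clear plate with grey edges, 90 mm wide, 3 mm thick, from the hinge 150 mm forward (supply's -x); shut, its underside is 64.5 mm above the ledge, open in front and at the sides. A spring shuts it when let go: 0.045 N m, plus 0.05 per rad. Lying on the seated bar it reads about 1.43.
- cover_lip (a point): Middle of the cover's front edge, mid-thickness.
- trim_knob: Black trim knob on the ledge, axis upright, 92 mm in front of the hinge, mid-width. Origin: on the axis at the ledge's top, z up. A blade to grip, 40 mm long (x), 12 mm thick (y), 12 to 48 mm above the ledge, on a disc 36 mm wide, 12 mm high. Its blade starts 0.15 to 0.45 rad anticlockwise of the supply's x. Friction about 0.05 N m; it stays where it is left.
- knob_lug (a point): Middle of the lug: a low tab 8 mm wide, 2 to 9 mm above the ledge, at the knob's local -x end, reaching 32 mm from the axis; this point lies 28 mm from the axis.
- stop_post (a point): Middle of the stop post: a fixed upright pin, 8 mm wide, 9 mm high, on the flat steel ring round the knob, 28 mm from the knob's axis; clockwise of the lug by 0.75 to 1.45 rad at the start. When the lug meets it the two points are about 8 mm apart. 10 N on it (about right) takes 0.28 N m on the knob beyond its friction; over 25 N forces it.
- prop_bar: Loose aluminium prop bar lying on the mat, 14 mm wide (x), 210 mm long (y), 14 mm high, 0.09 to 0.14 kg. Origin: middle of its underside; y along it towards the grip block, z up. Over 35 N on it forces it. Centre of mass 10 mm from the origin towards the block. It seats well with the block to the supply's left and its origin 20 mm left of mid-width, the block then clear of cover and ears.
- grip_block (a point): Middle of the black grip block on top of the bar's +y end: 14 mm wide, 46 mm long, bar and block 34 mm high together. This point lies 82 mm from the bar's middle, 22 mm above its underside. Grasp it across its width.
- multimeter: Grey hand multimeter lying on its back, 130 x 75 x 42 mm, origin under its middle; leave alone.
- flux_jar: Small closed jar, 44 mm wide, 45 mm high, origin under its middle; leave alone.
- solder_spool: Spool standing on end, 56 mm wide, 38 mm high, origin under its middle; leave alone.
- screwdriver: Screwdriver lying on the mat, handle towards its -x, origin under its middle; leave alone.
There are look-alikes about, which are no part of the job. There is more than one size of the prop_bar; the job needs the largest.

How it is judged:
By the outcome, as a careful person would: the job done as asked, in the order asked, and still so for the second after the job is handed in, with the robot touching nothing.
It also fails if it takes over 72 s, if anything falls off the work surface, if the arm or the gripper's body presses on something with over 40 N, if the wrist force passes 120 N, or if a joint passes its speed limit or range.

## Working session

There is one attempt and no reset: what is moved stays moved. The work goes in short steps, Python scripts to look and compute and a tool call to move; the robot and the scene stay as the last step left them, time stands still between calls to the robot, and variables do not carry over. Pictures are saved under pics/ and viewed, at most 10 in all, crops included, and the job is handed in when it is done.

Besides the shell and the picture viewer there is one more tool, called as name([rows], argument=value, ...), one row to a line, values as JSON. apply_moves: Moves the arm, as the interface text tells. Scaled input: -1 to 1 covers 1000 mm each way for a shift and 90 degrees each way for a turn. Its arguments: {"type":"object","properties":{"targets":{"type":"array","items":{"type":"array","items":{"type":"number"}}},"newtons":{"type":"number"}},"required":["targets"]}

```bash
mkdir -p pics; ls
cat > h.py <<'E'
import numpy as np, cv2, pickle
from plant import get_state, capture, close_job
def snap(n,tag):
    c=capture(n); pickle.dump(c,open(f'pics/{tag}.pkl','wb')); cv2.imwrite(f'pics/{tag}.png',c['frame'][:,:,::-1]); return c
def load(tag): return pickle.load(open(f'pics/{tag}.pkl','rb'))
def ray(c,u,v):
    K=np.array(c['camera_matrix']);T=np.array(c['T']);d=T[:3,:3]@np.linalg.solve(K,[u,v,1.]);return T[:3,3],d
def onz(c,u,v,z):
    o,d=ray(c,u,v);return o+d*(z-o[2])/d[2]
def dep(c,u,v):
    o,d=ray(c,u,v);return o+d*c['range_z'][int(v),int(u)]
def proj(c,p):
    T=np.array(c['T']);q=T[:3,:3].T@(np.array(p)-T[:3,3]);q=np.array(c['camera_matrix'])@q;return q[:2]/q[2]
E
python3 - <<'E'
from h import *
for n in('scene','top'):
    c=snap(n,n);print(n,np.round(c['T'],3).tolist(),c['camera_matrix'][0])
print(get_state())
E
```

```text
pics
scene [[0.586, 0.529, -0.614, 1.367], [0.81, -0.377, 0.448, -0.677], [0.006, -0.76, -0.65, 1.045], [0.0, 0.0, 0.0, 1.0]] [601.55936743   0.         312.13494994]
top [[0.007, -0.998, 0.063, 0.379], [-1.0, -0.007, 0.002, -0.015], [-0.002, -0.063, -0.998, 1.422], [0.0, 0.0, 0.0, 1.0]] [579.49826747   0.         319.14441327]
{'time_s': 0.1, 'joints': array([-5.60293456e+01,  2.05877556e+01,  6.39579715e-01, -1.64449752e-02,
       -7.01346430e+01, -1.65087708e+01]), 'qd': array([-0.0921324 , -0.12650694,  0.04746132, -0.00346535, -0.08788974,
       -0.02561399]), 'joint_torque': array([-1.88052189e-03, -5.84160161e+01,  2.93751758e+01,  7.01550901e+00,
        1.01514818e-02, -9.80560571e-05]), 'tcp_pos': array([ 0.20242431, -0.64351976,  0.24471984]), 'eef_rot': array([ 1.79916202e+02, -8.71315442e-03, -1.62543709e+02]), 'contact_force': array([ 0.92753183, -0.58256016, -0.42249315]), 'moment': array([-0.07261017,  0.03389021, -0.03333142]), 'gripper_force': 0.0, 'gripper_width': 0.0876866055332537}
```

View pics/scene.png

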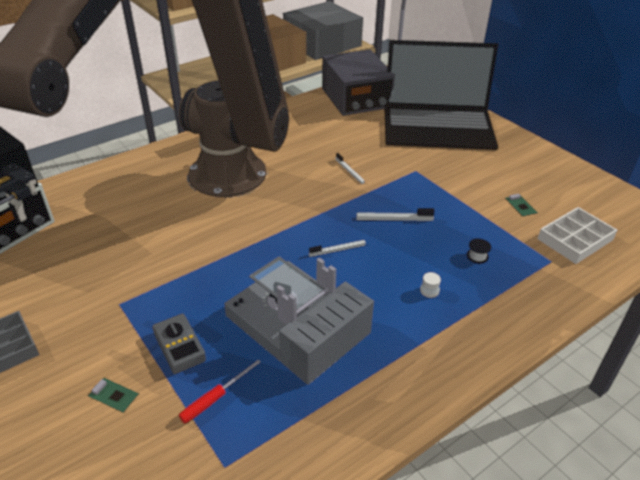

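View pics/top.png

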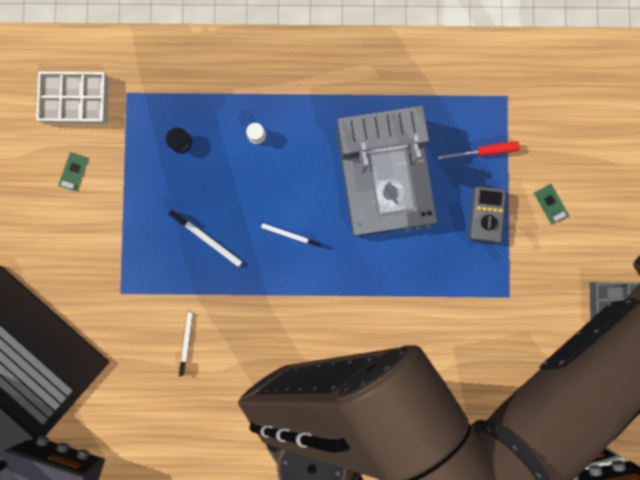

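The large bar is the white one with a black end at top (206,238). The look-alikes are the shorter bars at (291,235) and (187,343). The supply is at (385,170). I'll measure these and check the choice in a crop.

Run:
```python
from h import *
c=load('top')
K=np.array(c['camera_matrix']);T=np.array(c['T']);Z=c['range_z']
v,u=np.mgrid[:480,:640]
P=np.stack([(u-K[0,2])/K[0,0]*Z,(v-K[1,2])/K[1,1]*Z,Z],-1)@T[:3,:3].T+T[:3,3]
hsv=cv2.cvtColor(c['frame'],cv2.COLOR_RGB2HSV)
notblue=~((hsv[...,0]>100)&(hsv[...,0]<130)&(hsv[...,1]>110))
for n,(x0,y0,x1,y1) in dict(big=(160,200,255,275),mid=(255,215,335,255),far=(172,300,202,385)).items():
    if n=='far': m=(P[...,2]>0.007)
    else: m=notblue
    m=m.copy();k=np.zeros_like(m);k[y0:y1,x0:x1]=1;m&=k
    lab,L,st,_=cv2.connectedComponentsWithStats(m.astype(np.uint8));i=1+st[1:,4].argmax();m=L==i
    q=np.array([onz(c,a,b,.014)[:2] for b,a in np.argwhere(m)],np.float32)
    r=cv2.minAreaRect(q*1000);dark=m&(hsv[...,2]<90)
    dc=np.array([onz(c,a,b,.034)[:2] for b,a in np.argwhere(dark)]).mean(0) if dark.any() else 0
    print(n,m.sum(),np.round(r[0],1),np.round(r[1],1),round(r[2],1),'dark',np.round(dc,3),'pca',np.degrees(np.arctan2(*np.linalg.svd(q-q.mean(0),full_matrices=False)[2][0][::-1])))
R=np.zeros((480,640),bool);R[95:245,330:445]=1
for zz,t in((.105,.006),(.045,.006),(.17,.02)):
    m=R&(abs(P[...,2]-zz)<t)&(P[...,2]>.02)
    q=P[m][:,:2].astype(np.float32)*1000
    r=cv2.minAreaRect(q);print(zz,m.sum(),np.round(r[0],1),np.round(r[1],1),r[2],np.round(cv2.boxPoints(r)).tolist(),np.median(P[m][:,2]))
    if zz==.17:
        for s in(0,1):
            mm=m&((u<390) if s==0 else (u>=390));print(mm.sum(),P[mm].mean(0),P[mm].min(0),P[mm].max(0))
im=c['frame'][95:275,150:450,::-1];cv2.imwrite('pics/crop1.png',cv2.resize(im,None,fx=2.6,fy=2.6,interpolation=cv2.INTER_CUBIC))
```

```text
big 624 [456.8 264.6] [214.6  19.4] 53.5 dark [0.505 0.328] pca -126.29411
mid 326 [467.   60.9] [148.1  14.8] 71.5 dark [0.446 0.002] pca -108.46474
far 288 [200.7 308.2] [ 14.3 155.8] 82.6 dark [0.147 0.311] pca 173.05112
0.105 2813 [ 628.6 -169. ] [240.2 200.3] 8.834758758544922 [[495.0, -89.0], [525.0, -286.0], [763.0, -250.0], [732.0, -52.0]] 0.10764215663962062
0.045 3141 [ 611.  -172.5] [266.8 201. ] 9.124884605407715 [[463.0, -94.0], [495.0, -293.0], [759.0, -251.0], [727.0, -52.0]] 0.04728769738078831
0.17 226 [ 643.9 -166.7] [ 50.1 124.3] 9.115334510803223 [[609.0, -109.0], [629.0, -232.0], [679.0, -224.0], [659.0, -101.0]] 0.16740572952613364
106 [ 0.63411698 -0.10917871  0.16573708] [ 0.60945916 -0.11698393  0.15075804] [ 0.6594539  -0.10197791  0.17823205]
120 [ 0.65296682 -0.22313947  0.16586186] [ 0.62789705 -0.23132153  0.15100871] [ 0.67741422 -0.21610713  0.17812794]
```

View pics/crop1.png

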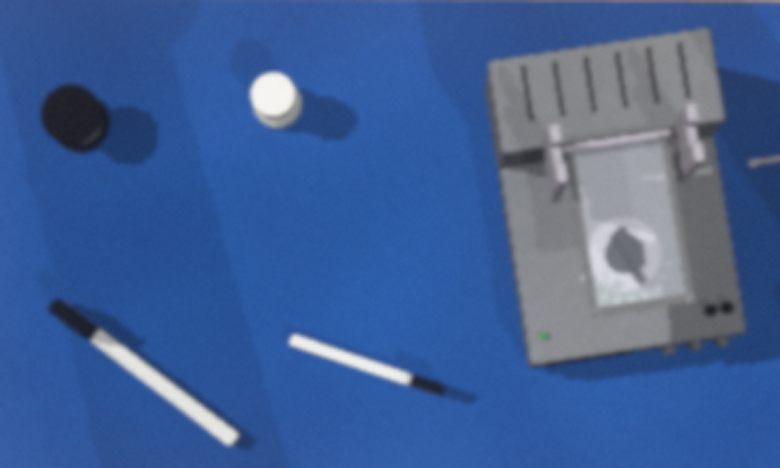

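The crop confirms the choice: the longest bar has its black block at crop (72,318), and the knob shows through the cover at (625,250). Supply yaw is about 9.1° and the middle of the notches is about (0.644,-0.167). The bar points towards its block at 53.6°, with the block near (0.505,0.330). Moving above the block.

apply_moves([
  [1,-0.0283,0.0211,-0.0046,0,0,0],
  [1,-0.0283,0.0211,-0.0046,0,0,0],
  [1,-0.0283,0.0211,-0.0046,0,0,0],
  [1,-0.0283,0.0211,-0.0046,0,0,0],
  [1,-0.0283,0.0211,-0.0046,0,0,0],
  [1,-0.0283,0.0211,-0.0046,0,0,0],
  [1,-0.0283,0.0211,-0.0046,0,0,0],
  [1,-0.0283,0.0211,-0.0046,0,0,0],
  [1,-0.0283,0.0211,-0.0046,0,0,0],
  [1,-0.0283,0.0211,-0.0046,0,0,0],
  [1,-0.0283,0.0211,-0.0046,0,0,0],
  [1,-0.0283,0.0211,-0.0046,0,0,0],
  [1,0,0,0,0,0,-0.05],
  [1,0,0,0,0,0,-0.05],
  [1,0,0,0,0,0,-0.05],
  [1,0,0,0,0,0,-0.05],
  [1,0,0,0,0,0,-0.05],
  [1,0,0,0,0,0,-0.05],
  [1,0,0,0,0,0,-0.05],
  [1,0,0,0,0,0,-0.05],
])

```text
time_s: 1.77
tcp_pos: [0.4503, -0.3003, 0.3004]
eef_rot: [180.0, -0.0, -126.3]
contact_force: [-0.0, 0.5, -0.2]
gripper_width: 0.0876
gripper_force: 0.0
```

apply_moves([
  [1,-0.029,0.0186,0.0044,0,0,0],
  [1,-0.029,0.0186,0.0044,0,0,0],
  [1,-0.029,0.0186,0.0044,0,0,0],
  [1,-0.029,0.0186,0.0044,0,0,0],
  [1,-0.029,0.0186,0.0044,0,0,0],
  [1,-0.029,0.0186,0.0044,0,0,0],
  [1,-0.029,0.0186,0.0044,0,0,0],
  [1,-0.029,0.0186,0.0044,0,0,0],
  [1,-0.029,0.0186,0.0044,0,0,0],
  [1,-0.029,0.0186,0.0044,0,0,0],
  [1,-0.029,0.0186,0.0044,0,0,0],
  [1,-0.029,0.0186,0.0044,0,0,0],
  [1,-0.029,0.0186,0.0044,0,0,0],
  [1,-0.029,0.0186,0.0044,0,0,0],
  [1,-0.029,0.0186,0.0044,0,0,0],
  [1,-0.029,0.0186,0.0044,0,0,0],
  [1,-0.029,0.0186,0.0044,0,0,0],
  [1,-0.029,0.0186,0.0044,0,0,0],
  [1,0,0,0,0,0,0],
  [1,0,0,0,0,0,0],
])

```text
time_s: 3.43
tcp_pos: [0.4917, 0.3197, 0.2201]
eef_rot: [180.0, -0.1, -126.4]
contact_force: [-0.1, -1.3, 0.3]
gripper_width: 0.0876
gripper_force: 0.0
```

Run:
```python
from h import *
s=get_state();print(s['time_s'],s['tcp_pos'],s['eef_rot'],s['joints'])
c=snap('wrist','w1');print(np.round(c['T'],3).tolist(),c['camera_matrix'][0])
for p in((.505,.331,.034),(.457,.265,.014)):print(proj(c,p))
```

```text
3.4333 [0.49170646 0.31965339 0.220132  ] [ 1.79982748e+02 -1.36106568e-01 -1.26419282e+02] [ 5.21076958e+01  1.33829295e+01 -1.28395833e+01 -1.53067557e-02
 -6.39139930e+01 -8.85202509e+01]
[[-0.804, 0.571, 0.165, 0.446], [0.594, 0.773, 0.223, 0.26], [-0.0, 0.277, -0.961, 0.358], [0.0, 0.0, 0.0, 1.0]] [398.02006212   0.         325.13663499]
[319.09997412 241.97622294]
[318.28656857 141.69820066]
```

View pics/w1.png

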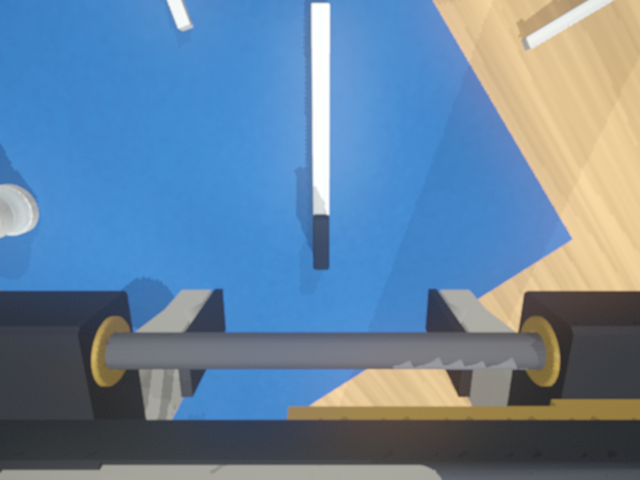

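In the wrist view, the large bar's black block spans columns 313–329 and rows 213–270, centred at (321,241). That is within 2 px of the prediction.

```bash
cat >> h.py <<'E'
from scipy.spatial.transform import Rotation as Ro
def delta(target,s=None):
    s=s or get_state();R=Ro.from_euler('xyz',s['eef_rot'],degrees=True).as_matrix();return np.round(R.T@(np.array(target)-s['tcp_pos']),4)
E
python3 - <<'E'
from h import *
c=load('w1')
hsv=cv2.cvtColor(c['frame'],cv2.COLOR_RGB2HSV)
e=onz(c,321,270,.034);print('end',e, 'mid col', onz(c,321,235,.034))
t=onz(c,312,3,.014);t2=onz(c,329,3,.014);n1=onz(c,312,200,.014);n2=onz(c,329,200,.014)
a=(t+t2)/2;b=(n1+n2)/2;print(a,b,np.degrees(np.arctan2(*(b-a)[:2][::-1])))
E
```

```text
end [0.51871215 0.35213096 0.034     ] mid col [0.50006636 0.32705923 0.034     ]
[0.39406562 0.18354226 0.014     ] [0.48490808 0.30560321 0.014     ] 53.34195638232844
```

```bash
python3 -c "
from h import *
print(delta((.505,.3335,.024)))"
```

```text
[-0.0202 -0.0018  0.1966]
```

apply_moves([
  [1,-0.01,-0.001,0.03,0,0,0],
  [1,-0.01,-0.001,0.03,0,0,0],
  [1,0,0,0.03,0,0,0],
  [1,0,0,0.03,0,0,0],
  [1,0,0,0.03,0,0,0],
  [1,0,0,0.02,0,0,0],
  [1,0,0,0.015,0,0,0],
  [1,0,0,0.01,0,0,0],
  [1,0,0,0.0015,0,0,0],
  [1,0,0,0,0,0,0],
  [0,0,0,0,0,0,0],
  [0,0,0,0,0,0,0],
  [0,0,0,0,0,0,0],
  [0,0,0,0,0,0,0],
  [0,0,0,0,0,0,0],
  [0,0,0,0,0,0,0],
  [0,0,0,0,0,0,0],
  [0,0,0,0,0,0,0],
  [0,0,0,0,0,0,0],
  [0,0,0,0,0,0,0],
], newtons=28)

```text
time_s: 5.15
tcp_pos: [0.5058, 0.3332, 0.025]
eef_rot: [180.0, -0.0, -126.5]
contact_force: [1.5, -0.8, 0.2]
gripper_width: 0.0265
gripper_force: 0.0
```

apply_moves([
  [0,0,0,0,0,0,0],
  [0,0,0,0,0,0,0],
  [0,0,0,0,0,0,0],
  [0,0,0,0,0,0,0],
  [0,0,0,0,0,0,0],
  [0,0,0,0,0,0,0],
  [0,0,0,-0.005,0,0,0],
  [0,0,0,-0.01,0,0,0],
  [0,0,0,-0.015,0,0,0],
  [0,0,0,-0.02,0,0,0],
  [0,0,0,-0.02,0,0,0],
  [0,0,0,-0.02,0,0,0],
  [0,0,0,-0.02,0,0,0],
  [0,0,0,-0.01,0,0,0],
  [0,0,0,0,0,0,0],
])

```text
time_s: 6.4
tcp_pos: [0.5069, 0.3342, 0.1484]
eef_rot: [-180.0, 0.3, -126.5]
contact_force: [0.5, -0.2, -1.1]
gripper_width: 0.0141
gripper_force: 28.0
```

Run:
```python
from h import *
s=get_state();print(s)
c=snap('wrist','w2')
R=Ro.from_euler('xyz',s['eef_rot'],degrees=True).as_matrix()
# far end top edge of bar under rigid grasp: bar axis = -tool x
f=s['tcp_pos']+R@np.array([.187,0,.024-.014]);print(f,proj(c,f),s['tcp_pos']+R@np.array([.0,0,.0]))
hsv=cv2.cvtColor(c['frame'],cv2.COLOR_RGB2HSV);m=((hsv[...,1]<60)&(hsv[...,2]>150)).astype(np.uint8);m[285:]=0;m[:,:280]=0;m[:,370:]=0
ys,xs=np.nonzero(m);print(ys.min(),ys.max(),[xs[ys==r].mean() for r in (ys.min()+2,ys.max()-3)])
top=c['range_z']
for r in (ys.min()+6,(ys.min()+ys.max())//2,ys.max()-6):
    x=int(round(xs[ys==r].mean()));print(r,x,dep(c,x,r))
```

```text
{'time_s': 6.4, 'joints': array([ 5.18357820e+01,  1.85540167e+01, -1.58257176e+01,  3.76672441e-02,
       -5.53198866e+01, -8.83730324e+01]), 'qd': array([-0.00826261,  2.30984905, -2.53499832, -0.96463198,  2.69300513,
        0.04406066]), 'joint_torque': array([-8.92274687e-02, -5.22443318e+01,  2.57234037e+01,  6.11845851e+00,
       -7.56338127e-01, -2.20357921e-03]), 'tcp_pos': array([0.50687262, 0.33423711, 0.14841596]), 'eef_rot': array([-179.96039652,    0.29936953, -126.51579566]), 'contact_force': array([ 0.49366279, -0.19702246, -1.09342423]), 'moment': array([ 0.17021478, -0.06104108, -0.01944239]), 'gripper_force': 27.99049437046051, 'gripper_width': 0.014051378134941627}
[0.39563749 0.18398648 0.13743903] [ 320.11692755 -292.28394414] [0.50687262 0.33423711 0.14841596]
0 268 [np.float64(324.5), np.float64(325.0)]
6 324 [0.43865015 0.24368395 0.1382788 ]
134 325 [0.46252214 0.27640622 0.1373996 ]
262 325 [0.49166115 0.31567663 0.13653441]
```

Firm grip at 28 N, and the bar is level. Next: lift, turn to align, and go to the front of the supply.

apply_moves([
  [0,0,0,-0.02,0,0,0],
  [0,0,0,-0.02,0,0,-0.0307],
  [0,0,0,-0.02,0,0,-0.0507],
  [0,0,0,-0.02,0,0,-0.0507],
  [0,0,0,-0.02,0,0,-0.0507],
  [0,0,0,0,0,0,-0.0507],
  [0,0,0,0,0,0,-0.0507],
  [0,0,0,0,0,0,-0.0507],
  [0,0,0,0,0,0,-0.0507],
  [0,0,0,0,0,0,-0.0507],
  [0,0,0,0,0,0,-0.0407],
  [0,0,0,0,0,0,-0.0294],
])

```text
time_s: 7.45
tcp_pos: [0.5052, 0.3328, 0.2431]
eef_rot: [179.9, -0.1, -80.8]
contact_force: [-0.6, 0.4, -1.4]
gripper_width: 0.0138
gripper_force: 28.0
```

apply_moves([
  [0,0.015,0.005,0,0,0,0],
  [0,0.0319,0.01,0,0,0,0],
  [0,0.0319,0.01,0,0,0,0],
  [0,0.0319,0.01,0,0,0,0],
  [0,0.0319,0.01,0,0,0,0],
  [0,0.0319,0.01,0,0,0,0],
  [0,0.0319,0.01,0,0,0,0],
  [0,0.0319,0.01,0,0,0,0],
  [0,0.0319,0.01,0,0,0,0],
  [0,0.0319,0.01,0,0,0,0],
  [0,0.0319,0.01,0,0,0,0],
  [0,0.0319,0.01,0,0,0,0],
  [0,0.0319,0.01,0,0,0,0],
  [0,0.0169,0.005,0,0,0,0],
  [0,0,0,0,0,0,0],
  [0,0,0,0,0,0,0],
])

```text
time_s: 8.78
tcp_pos: [0.4414, -0.0979, 0.244]
eef_rot: [179.9, 0.0, -81.2]
contact_force: [0.2, 0.4, -0.7]
gripper_width: 0.0138
gripper_force: 28.0
```

```bash
cat >> h.py <<'E'
O=np.array([.6578,-.1648,0.]);YAW=9.1
def loc(p): return Ro.from_euler('z',-YAW,degrees=True).apply(np.array(p)-O)
def wor(p): return Ro.from_euler('z',YAW,degrees=True).apply(p)+O
E
python3 - <<'E'
from h import *
s=get_state();print(s['time_s'],s['tcp_pos'],s['eef_rot'],s['joints'],loc(s['tcp_pos']),delta(wor([-.2,.102,.111])))
c=snap('wrist','w3');t=snap('top','t3')
for n,p in dict(ln=(-.014,.058,.155),rn=(-.014,-.058,.155),lt=(-.039,.058,.17),knob=(-.092,0,.093)).items(): print(n,proj(c,wor(p)),proj(t,wor(p)))
E
```

```text
8.7833 [ 0.44138727 -0.09789517  0.24396849] [ 1.79892582e+02  1.87662457e-02 -8.11525611e+01] [ 1.25742077e+01 -8.91445181e-01 -2.60697409e+01 -2.83829772e-02
 -6.49276783e+01 -3.71469983e+00] [-0.20310738  0.10029017  0.24396849] [-0.0017 -0.0033  0.133 ]
ln [ -8.72839373 188.39026918] [364.12168013 155.29163827]
rn [-65.71106067 -49.32556751] [415.95801157 147.4417125 ]
lt [ 15.56440686 192.21608481] [366.42564423 165.13399238]
knob [159.37522356  88.97988778] [392.17436863 189.92826504]
```

View pics/w3.png

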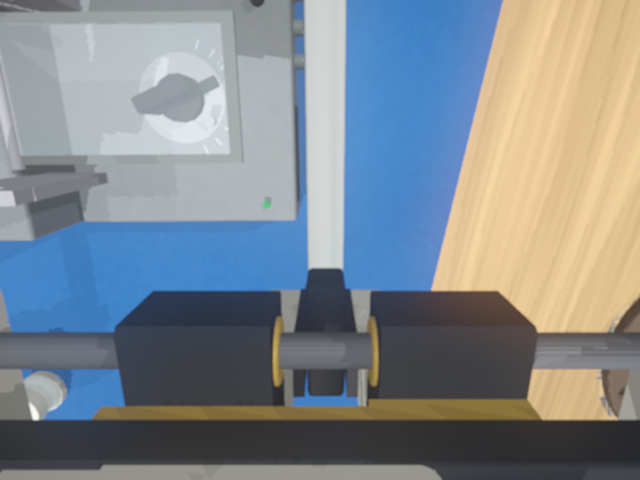

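The wrist view shows the bar held upright in the image (columns 305–345). The ledge's front edge is near column 298, its left edge near row 219, and the knob is at about (175,95).

Run:
```python
from h import *
c=load('w3')
g=cv2.cvtColor(c['frame'],cv2.COLOR_RGB2HSV)
# front edge: first saturated-blue column per row
S=((g[...,0]>95)&(g[...,0]<130)&(g[...,1]>100)).astype(np.uint8)
f=[]
for r in range(80,215,3):
    k=np.nonzero(S[r,240:306])[0]
    if len(k): f.append(onz(c,240+k[0]-.5,r,.045))
f=np.array(f);lf=np.array([loc(p) for p in f]);print('front edge local x (exp -180): med',np.median(lf[:,0]),'slope deg',np.degrees(np.polyfit(lf[:,1],lf[:,0],1)[0]),len(f))
l=[]
for u in range(110,285,4):
    k=np.nonzero(S[205:240,u])[0]
    if len(k): l.append(loc(onz(c,u,205+k[0]-.5,.045)))
l=np.array(l);print('left edge y (exp 100)',np.median(l[:,1]),'slope',np.degrees(np.polyfit(l[:,0],l[:,1],1)[0]))
# bar axis direction at its top height
z=get_state()['tcp_pos'][2]-.011
b=[]
for r in range(5,260,8):
    k=np.nonzero(g[r,295:355,1]<70)[0]
    if len(k)>10:
        k=k[(k>3)]; b.append(loc(onz(c,295+(k[0]+k[-1])/2,r,z)))
b=np.array(b);p=np.polyfit(b[:,1],b[:,0],1);print('bar slope deg',np.degrees(p[0]),'x at y=0',p[1],loc(get_state()['tcp_pos']))
```

```text
front edge local x (exp -180): med -0.18180966995525893 slope deg 0.3041461087739768 45
left edge y (exp 100) 0.1027534011648838 slope 0.15763324586173746
bar slope deg -0.05704711273848729 x at y=0 -0.20375678707665984 [-0.20224426  0.10135572  0.24436526]
```

apply_moves([
  [0,0,0,0.01,0,0,0],
  [0,0,0,0.02,0,0,0],
  [0,0,0,0.025,0,0,0],
  [0,0,0,0.025,0,0,0],
  [0,0,0,0.025,0,0,0],
  [0,0,0,0.018,0,0,0],
  [0,0,0,0.01,0,0,0],
  [0,0,0,0,0,0,0],
  [0,0,-0.01,0,0,0,0],
  [0,0,-0.015,0,0,0,0],
  [0,0,-0.018,0,0,0,0],
  [0,0,-0.015,0,0,0,0],
  [0,0,-0.01,0,0,0,0],
  [0,0,0,0,0,0,0],
  [0,0,0,0,0,0,0],
])

```text
time_s: 10.13
tcp_pos: [0.5101, -0.0857, 0.1121]
eef_rot: [-180.0, 0.0, -80.9]
contact_force: [0.4, -0.2, -1.0]
gripper_width: 0.0139
gripper_force: 28.0
```

Run:
```python
from h import *
s=get_state();print(s['time_s'],loc(s['tcp_pos']),s['eef_rot'],s['contact_force'],s['moment'])
c=snap('wrist','w4')
for n in ((-.15,.045,.111),(-.15,-.045,.111)):print(proj(c,wor(n)))
```

```text
10.1333 [-0.13338499  0.10142384  0.11213402] [-1.79996270e+02  6.39183058e-03 -8.09448279e+01] [ 0.41606146 -0.1738103  -1.02524832] [ 0.09353099  0.26005131 -0.01695643]
[371.29277915 181.36834293]
[ 380.99248886 -136.7502887 ]
```

View pics/w4.png

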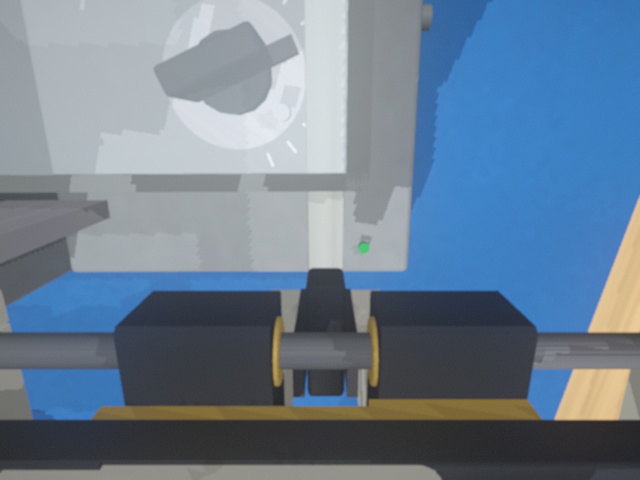

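The bar is under the clear cover; the grey lip edge shows at columns 348–372. The lug is at (287,47) and the post is probably near (290,100). Lifting along an arc.

apply_moves([
  [0,0,-0.001,-0.003,0,0,0],
  [0,0,-0.002,-0.005,0,0,0],
  [0,0,-0.003,-0.0055,0,0,0],
  [0,0,-0.003,-0.0055,0,0,0],
  [0,0,-0.003,-0.006,0,0,0],
  [0,0,-0.004,-0.006,0,0,0],
  [0,0,-0.004,-0.006,0,0,0],
  [0,0,-0.004,-0.006,0,0,0],
  [0,0,-0.005,-0.006,0,0,0],
  [0,0,-0.005,-0.006,0,0,0],
  [0,0,-0.005,-0.006,0,0,0],
  [0,0,-0.005,-0.006,0,0,0],
  [0,0,-0.005,-0.006,0,0,0],
  [0,0,-0.005,-0.006,0,0,0],
  [0,0,-0.005,-0.006,0,0,0],
  [0,0,-0.005,-0.006,0,0,0],
  [0,0,0,0,0,0,0],
  [0,0,0,0,0,0,0],
])

```text
time_s: 11.68
tcp_pos: [0.5732, -0.076, 0.2033]
eef_rot: [-180.0, -0.0, -81.0]
contact_force: [-1.0, -1.0, -1.8]
gripper_width: 0.0138
gripper_force: 28.0
```

Run:
```python
from h import *
s=get_state();print(s['time_s'],loc(s['tcp_pos']),s['eef_rot'],s['contact_force'],s['moment'],s['gripper_force'])
```

```text
11.6833 [-0.06954666  0.10102958  0.20329018] [-1.79986452e+02 -1.44510912e-03 -8.09641082e+01] [-0.96048463 -0.96711245 -1.81406147] [-0.14416467  0.58826    -0.10938834] 28.00002872943878
```

apply_moves([
  [0,0,-0.003,-0.0012,0,0,0],
  [0,0,-0.005,-0.0012,0,0,0],
  [0,0,-0.005,-0.0012,0,0,0],
  [0,0,-0.005,-0.0012,0,0,0],
  [0,0,-0.005,-0.0012,0,0,0],
  [0,0,-0.005,-0.0012,0,0,0],
  [0,0,-0.005,-0.0012,0,0,0],
  [0,0,-0.005,-0.0012,0,0,0],
  [0,0,-0.005,0,0,0,0],
  [0,0,-0.005,0.001,0,0,0],
  [0,0,-0.004,0.002,0,0,0],
  [0,0,-0.0035,0.003,0,0,0],
  [0,0,0,0,0,0,0],
  [0,0,0,0,0,0,0],
])

```text
time_s: 12.85
tcp_pos: [0.6274, -0.0673, 0.2058]
eef_rot: [179.9, 0.0, -81.0]
contact_force: [-2.1, -0.1, -1.0]
gripper_width: 0.0139
gripper_force: 28.0
```

Run:
```python
from h import *
s=get_state();print(s['time_s'],loc(s['tcp_pos']),s['eef_rot'],s['contact_force'],s['moment'],s['gripper_force'])
c=snap('wrist','w5');d=snap('scene','s5')
for n,p in dict(ln=(-.014,.058,.155),la=(-.039,.058,.17),lb=(.011,.058,.17),lr1=(-.0235,.062,.17),lr2=(-.0045,.062,.17)).items(): print(n,proj(c,wor(p)),proj(d,wor(p)))
a=c['frame'][:,:,::-1];b=d['frame'][200:400,200:400,::-1]
b=cv2.resize(b,(400,400),interpolation=cv2.INTER_CUBIC);a=cv2.resize(a[:300],(400,188))
cv2.imwrite('pics/v5.png',np.hstack([b,cv2.resize(c['frame'][0:300,120:420,::-1],(400,400))]))
```

```text
12.85 [-0.01458575  0.10105108  0.20583383] [ 1.79920329e+02  1.13460519e-02 -8.09713076e+01] [-2.05068586 -0.09993153 -1.02584607] [ 0.0435606   0.63463568 -0.0750857 ] 27.99882709980011
ln [322.55658482 196.1755976 ] [323.91628821 269.40428336]
la [379.1626519  201.62427241] [315.65443491 258.55961747]
lb [265.59417597 201.8905942 ] [332.61510592 270.12974677]
lr1 [343.86001398 210.64322657] [322.15173434 261.18932836]
lr2 [300.97719109 210.74422434] [328.59575521 265.57083582]
```

View pics/v5.png

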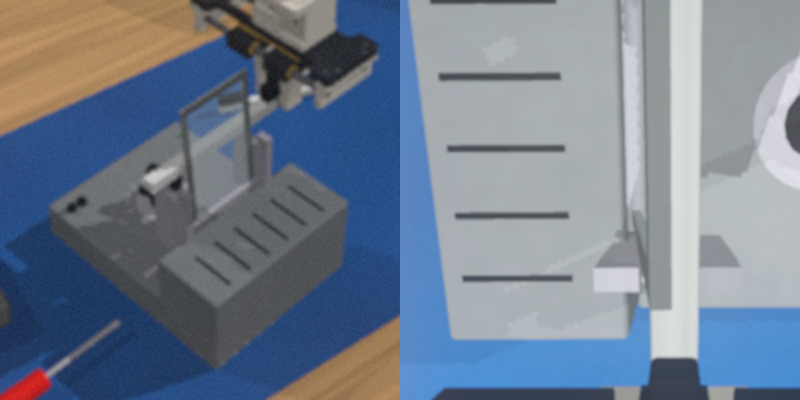

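The bar lies over both ears with the cover leaning behind it. The left notch's rear edge is at about column 300 and the bar is centred at about 325, so the bar needs to go back roughly 1.2 mm. Lowering.

apply_moves([
  [0,0,-0.0012,0,0,0,0],
  [0,0,0,0.003,0,0,0],
  [0,0,0,0.003,0,0,0],
  [0,0,0,0.003,0,0,0],
  [0,0,0,0.003,0,0,0],
  [0,0,0,0.003,0,0,0],
  [0,0,0,0.003,0,0,0],
  [0,0,0,0.003,0,0,0],
  [0,0,0,0,0,0,0],
])

```text
time_s: 13.7
tcp_pos: [0.6284, -0.0672, 0.1847]
eef_rot: [179.9, 0.0, -81.0]
contact_force: [-1.6, -1.2, -2.4]
gripper_width: 0.0139
gripper_force: 28.0
```

Run:
```python
from h import *
s=get_state();print(s['time_s'],loc(s['tcp_pos']),s['eef_rot'],s['contact_force'],s['moment'],s['gripper_force'])
```

```text
13.7 [-0.01356297  0.10102459  0.18473429] [ 1.79922597e+02  7.77342132e-03 -8.09692825e+01] [-1.63813303 -1.21697249 -2.38725776] [-0.10932669  0.71353632 -0.1447577 ] 28.00321340560913
```

Entering freely. Next, the last few millimetres in small steps.

apply_moves([
  [0,0,0,0.0015,0,0,0],
  [0,0,0,0.0015,0,0,0],
  [0,0,0,0.001,0,0,0],
  [0,0,0,0,0,0,0],
])

```text
time_s: 14.03
tcp_pos: [0.6288, -0.0672, 0.1815]
eef_rot: [180.0, 0.0, -81.0]
contact_force: [-2.1, -1.1, -1.2]
gripper_width: 0.0136
gripper_force: 28.0
```

apply_moves([
  [0,0,0,0.001,0,0,0],
  [0,0,0,0,0,0,0],
])

```text
time_s: 14.2
tcp_pos: [0.6289, -0.0671, 0.1806]
eef_rot: [180.0, 0.0, -81.0]
contact_force: [-2.6, -0.5, -0.4]
gripper_width: 0.0138
gripper_force: 28.0
```

apply_moves([
  [0,0,0,0.0008,0,0,0],
  [0,0,0,0.0007,0,0,0],
  [0,0,0,0,0,0,0],
])

```text
time_s: 14.45
tcp_pos: [0.629, -0.0671, 0.1799]
eef_rot: [-180.0, -0.0, -80.9]
contact_force: [-4.8, 1.0, 3.7]
gripper_width: 0.0137
gripper_force: 28.0
```

apply_moves([
  [0.4,0,0,0,0,0,0],
  [0.4,0,0,0,0,0,0],
  [0.4,0,0,0,0,0,0],
  [0.4,0,0,0,0,0,0],
  [0.4,0,0,0,0,0,0],
  [0.4,0,0,0,0,0,0],
  [0.4,0,0,0,0,0,0],
  [0.4,0,0,0,0,0,0],
  [0.4,0,0,0,0,0,0],
  [0.4,0,0,-0.01,0,0,0],
  [0.4,0,0,-0.02,0,0,0],
  [0.4,0,0,-0.03,0,0,0],
  [0.4,0,0,-0.03,0,0,0],
  [0.4,0,0,-0.03,0,0,0],
  [0.4,0,0,0,0,0,0],
])

```text
time_s: 15.7
tcp_pos: [0.6315, -0.0676, 0.3074]
eef_rot: [-179.4, -0.1, -80.9]
contact_force: [0.9, -1.0, 1.6]
gripper_width: 0.0354
gripper_force: 0.0
```

Run:
```python
from h import *
s=get_state();print(s['time_s'],loc(s['tcp_pos']),s['contact_force'],s['gripper_width'])
c=snap('wrist','w6');d=snap('scene','s6')
b=cv2.resize(d['frame'][200:400,200:400,::-1],(400,400),interpolation=cv2.INTER_CUBIC)
cv2.imwrite('pics/v6.png',np.hstack([b,cv2.resize(c['frame'][0:480,120:600,::-1],(400,400))]))
for p in((-.014,.058,.169),(-.014,-.05,.169),(-.014,.02,.169)):
    u,v=proj(c,wor(p));print(u,v,loc(dep(c,u,v)) if 0<=v<480 else '')
```

```text
15.7 [-0.01064471  0.10011748  0.30737504] [ 0.90748703 -1.01428843  1.59393496] 0.03538784298583005
331.3866292538813 177.22695839187472 [-0.0139974   0.05793468  0.16956929]
331.92205771397215 -0.07203161875158048 
331.5611791450395 119.42741706086947 [-0.01373314  0.02133808  0.22754242]
```

View pics/v6.png

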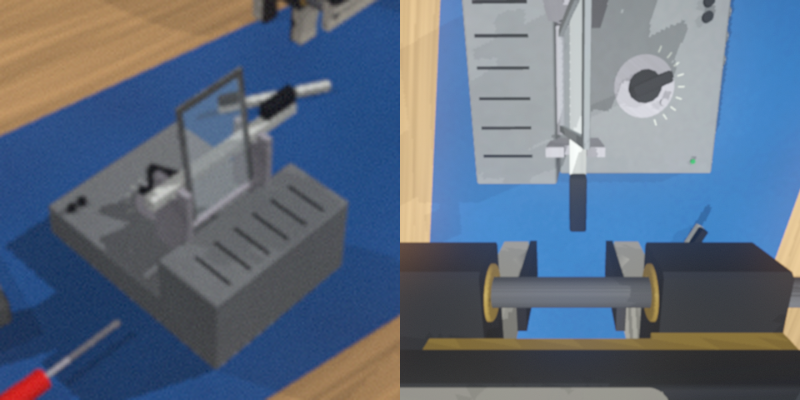

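The bar is seated in both notches (bar top reads 169.6 mm at the left ear) and the cover is propped. The knob is at panel (648,87), with its lug towards (672,75) and the post near (668,97). Next I'll get the knob angles from the closer w4 picture.

Run:
```python
from h import *
c=load('w4')
for n,u,v,z in(('rear blade end',165,84,.093),('lug',287,47,.054),('post',290,100,.054)):
    p=loc(onz(c,u,v,z));q=p-[-.092,0,0];print(n,np.round(p,4),np.hypot(*q[:2]),np.degrees(np.arctan2(q[1],q[0])))
c=load('w6')
g=cv2.cvtColor(c['frame'],cv2.COLOR_RGB2HSV)
u0,v0=proj(c,wor((-.092,0,.093)));print(u0,v0)
x0,y0=int(u0)-32,int(v0)-32
m=(g[...,2]<75).astype(np.uint8);k=np.zeros_like(m);k[y0:y0+64,x0:x0+64]=1;m*=k
pts=np.array([loc(onz(c,a,b,.085))[:2] for b,a in np.argwhere(m)]);print(len(pts),pts.mean(0))
r=cv2.minAreaRect((pts*1000).astype(np.float32));print(r)
w=np.linalg.svd(pts-pts.mean(0),full_matrices=False)[2][0];print(np.degrees(np.arctan2(w[1],w[0])))
print(loc(get_state()['tcp_pos']),get_state()['tcp_pos'],wor((-.092,0,.083)))
```

```text
rear blade end [-0.0752  0.0116  0.093 ] 0.02038086727502589 34.52768686521838
lug [-0.117  -0.0077  0.054 ] 0.02613517511647295 -162.832689934322
post [-0.1177  0.0147  0.054 ] 0.029605120476393205 150.3343160478266
425.23043981407494 96.21871358187434
0 nan<stdin>:10: RuntimeWarning: Mean of empty slice.
  ret = ret.dtype.type(ret / rcount)
Traceback (most recent call last):
cv2.error: OpenCV(4.12.0) /io/opencv/modules/imgproc/src/convhull.cpp:143: error: (-215:Assertion failed) total >= 0 && (depth == CV_32F || depth == CV_32S) in function 'convexHull'
```

apply_moves([
  [0.6,0,0.02,0,0,0,0],
  [0.6,0,0.03,0,0,0,0],
  [0.6,0,0.033,0,0,0,0],
  [0.6,0,0.033,0,0,0,0],
  [0.6,0.01,0.033,0,0,0,0],
  [0.6,0.03,0,0,0,0,0],
  [0.6,0.03,0,0,0,0,0],
  [0.6,0.03,0,0,0,0,0],
  [0.6,0,0,0,0,0,0.0667],
  [0.6,0,0,0,0,0,0.0667],
  [0.6,0,0,0,0,0,0.0667],
  [0.6,0,0,0,0,0,0.0667],
  [0.6,0,0,0,0,0,0.0667],
  [0.6,0,0,0,0,0,0.0667],
  [0.6,0,0,0,0,0,0.0667],
  [0.6,0,0,0,0,0,0.0667],
  [0.6,0,0,0,0,0,0.0667],
  [0.6,0,0,0,0,0,0.0667],
  [0.6,0,0,0,0,0,0.0667],
])

```text
time_s: 17.38
tcp_pos: [0.4969, -0.1892, 0.2984]
eef_rot: [179.9, -0.1, -147.3]
contact_force: [0.3, 0.2, 0.5]
gripper_width: 0.0526
gripper_force: 0.0
```

apply_moves([
  [0.6,0,0,0,0,-0.0514,0],
  [0.6,0,0,0,0,-0.0514,0],
  [0.6,0,0,0,0,-0.0514,0],
  [0.6,0,0,0,0,-0.0514,0],
  [0.6,0,0,0,0,-0.0514,0],
  [0.6,0,0,0,0,-0.0514,0],
  [0.6,0,0,0,0,-0.0514,0],
  [0.6,0,0,0,0,-0.0514,0],
  [0.6,0,0,0,0,0,0],
  [0.6,0,0,0,0,0,0],
])

```text
time_s: 18.22
tcp_pos: [0.4965, -0.1907, 0.2985]
eef_rot: [179.9, 36.9, -147.3]
contact_force: [0.1, 0.0, 1.2]
gripper_width: 0.0523
gripper_force: 0.0
```

Run:
```python
from h import *
s=get_state();print(s['time_s'],s['tcp_pos'],s['eef_rot'],s['joints'],s['gripper_width'])
R=Ro.from_euler('xyz',s['eef_rot'],degrees=True).as_matrix();print(np.round(R,3))
K=wor((-.092,0,.083));print('to pre',delta(K-.09*R[:,2]),'to K',delta(K))
c=snap('wrist','w7');print(proj(c,wor((-.092,0,.093))))
```

```text
18.2167 [ 0.49647354 -0.19069941  0.298475  ] [ 179.89048307   36.88904791 -147.26401108] [-23.53319316  -1.28706984 -14.54374769 -35.45937273 -59.5824331
 -19.97835001] 0.05225904228049895
[[-0.673 -0.542  0.504]
 [-0.433  0.841  0.326]
 [-0.6    0.002 -0.8  ]]
to pre [ 0.077  -0.029   0.1216] to K [ 0.077  -0.029   0.2116]
[288.78572769 134.89586333]
```

apply_moves([
  [0.6,0.0128,-0.0048,0.0203,0,0,0],
  [0.6,0.0128,-0.0048,0.0203,0,0,0],
  [0.6,0.0128,-0.0048,0.0203,0,0,0],
  [0.6,0.0128,-0.0048,0.0203,0,0,0],
  [0.6,0.0128,-0.0048,0.0203,0,0,0],
  [0.6,0.0128,-0.0048,0.0203,0,0,0],
  [0.6,0,0,0,0,0,0],
  [0.6,0,0,0,0,0,0],
])

```text
time_s: 18.93
tcp_pos: [0.5231, -0.2061, 0.1545]
eef_rot: [179.8, 36.8, -147.0]
contact_force: [1.4, -0.4, 0.7]
gripper_width: 0.0526
gripper_force: 0.0
```

Run:
```python
from h import *
s=get_state();print(s['time_s'],s['tcp_pos'],s['eef_rot'])
print('to K',delta(wor((-.092,0,.083))))
c=snap('wrist','w8')
import math
for p in ((-.092,0,.093),(-.092,0,.057)):print(proj(c,wor(p)))
for s_ in(20,-20):
    a=math.radians(24);print(proj(c,wor((-.092+s_/1000*math.cos(a),s_/1000*math.sin(a),.093))))
```

```text
18.9333 [ 0.52308697 -0.20609828  0.1544769 ] [ 179.78416014   36.8333627  -147.01811079]
to K [ 0.0017 -0.0018  0.088 ]
[320.0558346  272.27736704]
[320.34728034 224.6643156 ]
[320.40922147 289.7600376 ]
[319.65008935 252.20443532]
```

View pics/w8.png

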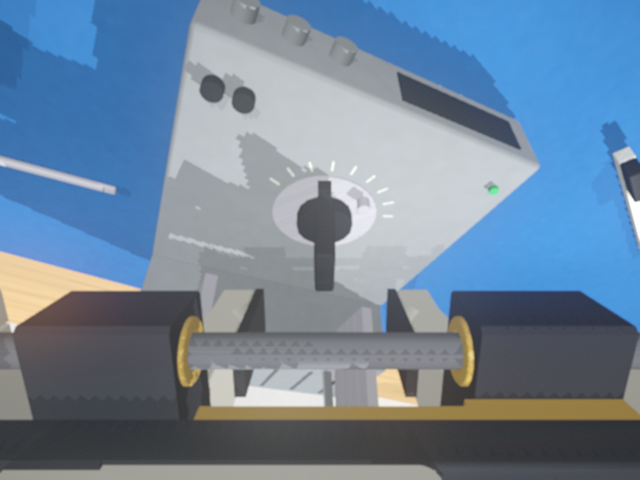

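The blade is upright in the image at columns 316–333, centred between the fingers. The lug is at (324,190), the disc centre at about (324,219) and the post at (363,203). Checking the axis offset from the disc and post.

Run:
```python
from h import *
c=load('w8')
R=Ro.from_euler('xyz',get_state()['eef_rot'],degrees=True).as_matrix()
g=cv2.cvtColor(c['frame'],cv2.COLOR_RGB2HSV)
# dark disc+blade below; disc rows by width
m=(g[...,2]<75).astype(np.uint8);m[:,:280]=0;m[:,370:]=0;m[:170]=0;m[295:]=0
w=[(r,np.nonzero(m[r])[0].min(),np.nonzero(m[r])[0].max()) for r in range(180,292,4) if m[r].any()]
print(w)
for n,u,v,z in(('disc',324,219,.057),('lug end',324,183,.054),('post',363,203,.054),('rear',324.5,288,.093)):
    p=loc(onz(c,u,v,z));q=p-[-.092,0,0];print(n,np.round(p,4),np.degrees(np.arctan2(q[1],q[0])))
```

```text
[]
disc [-0.098  -0.0001  0.057 ] -178.95804825237022
lug end [-0.1238 -0.0115  0.054 ] -160.12380498835552
post [-0.118  0.017  0.054] 146.89064625420522
rear [-0.0767  0.0096  0.093 ] 32.121015606849845
```

apply_moves([
  [0.6,0.001,-0.0005,0.02,0,0,0],
  [0.6,0.0015,0,0.025,0,0,0],
  [0.6,0,0,0.02,0,0,0],
  [0.6,0,0,0.013,0,0,0],
  [0.6,0,0,0.007,0,0,0],
  [0.6,0,0,0.0024,0,0,0],
  [0.6,0,0,0,0,0,0],
])

```text
time_s: 19.57
tcp_pos: [0.5663, -0.1797, 0.0851]
eef_rot: [-179.9, 37.0, -146.9]
contact_force: [0.3, -1.3, 0.2]
gripper_width: 0.0526
gripper_force: 0.0
```

apply_moves([
  [0,0,0,0,0,0,0],
  [0,0,0,0,0,0,0],
  [0,0,0,0,0,0,0],
  [0,0,0,0,0,0,0],
  [0,0,0,0,0,0,0],
  [0,0,0,0,0,0,0],
  [0,0,0,0,0,0,0],
  [0,0,0,0,0,0,0],
  [0,0,0,0,0,0,0],
  [0,0,0,0,0,0,0],
  [0,0,0,0,0,0,0],
  [0,0,0,0,0,0,0],
], newtons=30)

```text
time_s: 20.57
tcp_pos: [0.5655, -0.1792, 0.0845]
eef_rot: [179.9, 37.0, -147.0]
contact_force: [-3.4, 2.7, 6.5]
gripper_width: 0.0115
gripper_force: 30.0
```

```bash
cat > st.py <<'E'
from h import *
s=get_state();R=Ro.from_euler('xyz',s['eef_rot'],degrees=True).as_matrix();h=-R[:,0]
print('t',s['time_s'],'loc',np.round(loc(s['tcp_pos'])*1e3,2),'blade',round(np.degrees(np.arctan2(h[1],h[0]))-YAW,2),'F',np.round(s['contact_force'],2),'M',np.round(s['moment'],3),'w',s['gripper_width'],s['gripper_force'],'up in tool',np.round(R[2],3))
E
python3 st.py
```

```text
t 20.5667 loc [-93.44   0.38  84.48] blade 23.91 F [-3.35  2.69  6.48] M [0.144 2.003 0.891] w 0.011491122662149529 29.9967759847641 up in tool [-0.602  0.001 -0.799]
```

apply_moves([
  [0,0,0,0,0.0134,0,0.0178],
  [0,0,0,0,0.0201,0,0.0266],
  [0,0,0,0,0.0201,0,0.0266],
  [0,0,0,0,0.0201,0,0.0266],
  [0,0,0,0,0.0201,0,0.0266],
  [0,0,0,0,0.0134,0,0.0178],
  [0,0,0,0,0,0,0],
])

```text
time_s: 21.15
tcp_pos: [0.5651, -0.1784, 0.0845]
eef_rot: [179.9, 37.0, -163.1]
contact_force: [-5.4, 1.5, 6.7]
gripper_width: 0.012
gripper_force: 30.0
```

```bash
python3 st.py
```

```text
t 21.15 loc [-93.68   1.27  84.49] blade 7.79 F [-5.44  1.54  6.66] M [0.504 2.683 0.895] w 0.011956984461734621 29.997964203357697 up in tool [-0.602  0.001 -0.799]
```

apply_moves([
  [0,0,0,0,0.0134,0,0.0178],
  [0,0,0,0,0.0134,0,0.0178],
  [0,0,0,0,0.0134,0,0.0178],
  [0,0,0,0,0.0134,0,0.0178],
  [0,0,0,0,0,0,0],
  [0,0,0,0,0,0,0],
])

```text
time_s: 21.65
tcp_pos: [0.565, -0.178, 0.0844]
eef_rot: [179.9, 37.0, -171.0]
contact_force: [-8.2, 6.5, 10.7]
gripper_width: 0.0118
gripper_force: 30.0
```

```bash
python3 st.py
```

```text
t 21.65 loc [-93.7    1.67  84.43] blade -0.08 F [-8.21  6.51 10.69] M [1.893 2.344 1.64 ] w 0.011773484952881564 29.997201561927795 up in tool [-0.601  0.002 -0.799]
```

apply_moves([
  [0,0,0,0,0.0067,0,0.0089],
  [0,0,0,0,0.0067,0,0.0089],
  [0,0,0,0,0.0067,0,0.0089],
  [0,0,0,0,0.0067,0,0.0089],
  [0,0,0,0,0,0,0],
  [0,0,0,0,0,0,0],
])

```text
time_s: 22.15
tcp_pos: [0.565, -0.1778, 0.0844]
eef_rot: [179.8, 37.0, -175.0]
contact_force: [-9.4, 9.5, 12.4]
gripper_width: 0.0118
gripper_force: 30.0
```

```bash
python3 st.py
```

```text
t 22.15 loc [-93.69   1.81  84.43] blade -4.12 F [-9.45  9.53 12.44] M [2.745 2.179 2.043] w 0.011841521699911662 29.9978506565094 up in tool [-0.601  0.002 -0.799]
```

apply_moves([
  [0.3,0,0,0,0,0,0],
  [0.3,0,0,0,0,0,0],
  [0.3,0,0,0,0,0,0],
  [0.3,0,0,0,0,0,0],
  [0.3,0,0,0,0,0,0],
  [0.3,0,0,0,0,0,0],
])

```text
time_s: 22.65
tcp_pos: [0.566, -0.18, 0.0843]
eef_rot: [-180.0, 37.0, -175.0]
contact_force: [0.3, 0.1, -0.3]
gripper_width: 0.0261
gripper_force: 0.0
```

```bash
python3 st.py
python3 - <<'E'
from h import *
c=snap('wrist','w9')
g=cv2.cvtColor(c['frame'],cv2.COLOR_RGB2HSV)
for r in(255,265,275,283): 
    row=g[r,260:390,2];print(r,''.join('#' if x<95 else '.' for x in row))
E
```

```text
t 22.65 loc [-93.06  -0.5   84.28] blade -4.15 F [ 0.31  0.08 -0.3 ] M [-0.194  2.018  0.032] w 0.0261012170427432 0.0 up in tool [-0.602 -0.    -0.799]
255 .................................#############################################################.##.................................
265 ................................####################################################################..............................
275 ...............................################################################################################...................
283 ..................................##########################################################################......................
```

apply_moves([
  [0.3,0.0012,0.0025,-0.0009,0,0,0],
  [0.3,0,0,0,0,0,0],
  [0,0,0,0,0,0,0],
  [0,0,0,0,0,0,0],
  [0,0,0,0,0,0,0],
  [0,0,0,0,0,0,0],
  [0,0,0,0,0,0,0],
  [0,0,0,0,0,0,0],
  [0,0,0,0,0,0,0],
  [0,0,0,0,0,0,0],
])

```text
time_s: 23.53
tcp_pos: [0.5643, -0.1776, 0.0844]
eef_rot: [-180.0, 37.0, -175.0]
contact_force: [0.1, -1.6, -0.2]
gripper_width: 0.0119
gripper_force: 30.0
```

```bash
python3 st.py
```

```text
t 23.5333 loc [-94.37   2.2   84.43] blade -4.13 F [ 0.08 -1.58 -0.2 ] M [-0.631  2.031 -0.279] w 0.011892934289345233 29.999187290668488 up in tool [-0.602 -0.    -0.798]
```

```bash
cat >> st.py <<'E'
print('T_up',round(s['moment'][2]-.32*np.cross(R[:,2],s['contact_force'])[2],3))
E
echo ok
```

```text
ok
```

apply_moves([
  [0,0,0,0,0.0067,0,0.0089],
  [0,0,0,0,0.0067,0,0.0089],
  [0,0,0,0,0.0067,0,0.0089],
  [0,0,0,0,0.0067,0,0.0089],
  [0,0,0,0,0,0,0],
])

```text
time_s: 23.95
tcp_pos: [0.5643, -0.1771, 0.0844]
eef_rot: [-180.0, 37.0, -179.0]
contact_force: [-0.6, -7.9, 0.4]
gripper_width: 0.0119
gripper_force: 30.0
```

```bash
python3 st.py
```

```text
t 23.95 loc [-94.3    2.61  84.41] blade -8.12 F [-0.55 -7.91  0.45] M [-2.457  2.21  -1.846] w 0.0118728186806274 29.99953866004944 up in tool [-0.602 -0.001 -0.798]
T_up -0.324
```

apply_moves([
  [0,0,0,0,0.0067,0,0.0089],
  [0,0,0,0,0.0067,0,0.0089],
  [0,0,0,0,0.0067,0,0.0089],
  [0,0,0,0,0,0,0],
])

```text
time_s: 24.28
tcp_pos: [0.5646, -0.1783, 0.0836]
eef_rot: [179.0, 37.3, 178.1]
contact_force: [-11.0, 33.7, 26.8]
gripper_width: 0.0119
gripper_force: 30.0
```

```bash
python3 st.py
```

```text
t 24.2833 loc [-94.19   1.45  83.55] blade -11.03 F [-11.    33.68  26.75] M [ 9.928 -0.081  7.47 ] w 0.011893770562961965 30.023966878652573 up in tool [-0.607  0.014 -0.795]
T_up 0.944
```

Hit the stop firmly. Backing off 2° at once.

apply_moves([
  [0,0,0,0,-0.0134,0,-0.0178],
  [0,0,0,0,0,0,0],
])

```text
time_s: 24.45
tcp_pos: [0.5644, -0.1787, 0.0835]
eef_rot: [179.3, 37.3, 179.8]
contact_force: [-5.5, 45.5, 27.3]
gripper_width: 0.012
gripper_force: 30.1
```

```bash
python3 st.py
```

```text
t 24.45 loc [-94.42   1.09  83.51] blade -9.3 F [-5.54 45.49 27.3 ] M [13.849 -2.629 10.197] w 0.011973872630117578 30.13756401836872 up in tool [-0.606  0.01  -0.795]
T_up 1.356
```

Run:
```python
from h import *
s=get_state();print(np.round(s['joints'],2),np.round(s['qd'],2),np.round(s['joint_torque'],2))
d=snap('scene','s10');t=snap('top','t10');w=snap('wrist','w10')
b=cv2.resize(d['frame'][170:370,190:390,::-1],(400,400),interpolation=cv2.INTER_CUBIC)
a=cv2.resize(t['frame'][90:290,320:520,::-1],(400,400),interpolation=cv2.INTER_CUBIC)
e=cv2.resize(w['frame'][120:320,200:440,::-1],(240,200))
cv2.imwrite('pics/v10.png',np.vstack([np.hstack([b,a]),np.hstack([e,cv2.resize(d['frame'][:,:,::-1],(266,200)),np.zeros((200,294,3),np.uint8)])]))
```

```text
[ -3.66  12.44 -36.04 -33.44  -5.15 -53.91] [ 2.150e+00  1.000e-02 -2.120e+00  6.990e+00  1.700e+00 -1.907e+01] [-25.27 -22.84  15.32   6.74   7.45   3.46]
```

View pics/v10.png

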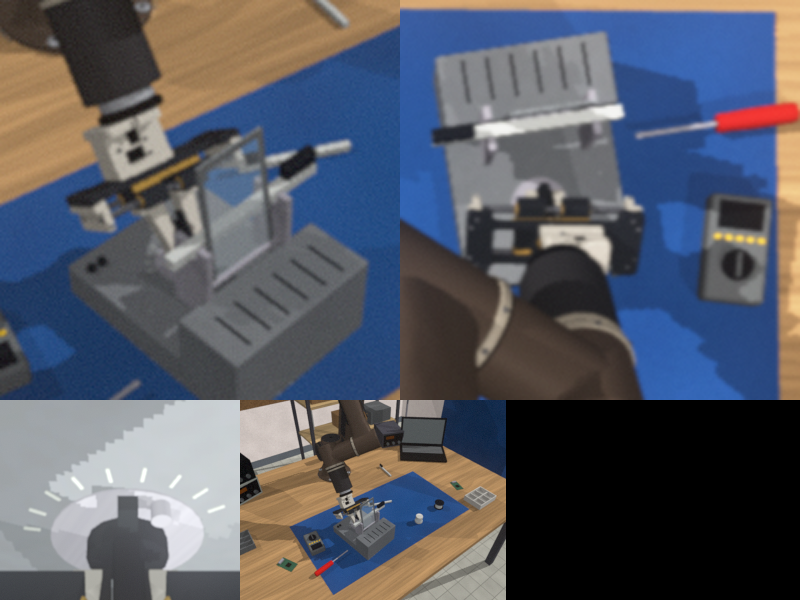

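The wrist joint j5 is at -5°, close to its limit and the singularity, so the loads come from the arm and not from the stop. In the inset the lug (128,500) is still a little short of the post (155,515). Cover and bar are undisturbed. I'll release, back out and regrasp with less tilt.

apply_moves([
  [0.5,0,0,0,0,0,0],
  [0.5,0,0,0,0,0,0],
  [0.5,0,0,0,0,0,0],
  [0.5,0,0,0,0,0,0],
  [0.5,0,0,0,0,0,0],
  [0.5,0,0,0,0,0,0],
  [0.5,0,0,0,0,0,0],
  [0.5,0,0,0,0,0,0],
])

```text
time_s: 25.27
tcp_pos: [0.5619, -0.1841, 0.0805]
eef_rot: [179.4, 37.1, 179.3]
contact_force: [-0.9, 0.8, 0.3]
gripper_width: 0.0437
gripper_force: 0.0
```

```bash
python3 st.py;python3 -c "
from h import *
print(np.round(get_state()['joints'],2))"
```

```text
t 25.2667 loc [-97.79  -3.89  80.46] blade -9.84 F [-0.88  0.83  0.35] M [-0.014  2.049  0.075] w 0.04367844398841772 0.0 up in tool [-0.603  0.008 -0.798]
T_up -0.086
[ -3.82  12.73 -36.49 -32.66  -4.5  -54.97]
```

apply_moves([
  [0.5,0,0,-0.01,0,0,0],
  [0.5,0,0,-0.015,0,0,0],
  [0.5,0,0,-0.02,0,0,0],
  [0.5,0,0,-0.015,0,0,0],
  [0.5,0,0,0,0,0.03,0],
  [0.5,0,0,0,0,0.03,0],
  [0.5,0,0,0,0,0.03,0],
  [0.5,0,0,0,0,0.03,0],
  [0.5,0,0,0,0,0.03,0],
  [0.5,0,0,0,0,0.03,0],
  [0.5,0,0,0,0,0.03,0],
  [0.5,0,0,0,0,0.03,0],
  [0.5,0,0,0,0,0,0],
  [0.5,0,0,0,0,0,0],
])

```text
time_s: 26.43
tcp_pos: [0.5272, -0.186, 0.1265]
eef_rot: [179.4, 15.6, 179.5]
contact_force: [-0.9, -0.4, -0.2]
gripper_width: 0.0439
gripper_force: 0.0
```

```bash
python3 st.py;python3 - <<'E'
from h import *
s=get_state();print(np.round(s['joints'],2),s['eef_rot'])
c=snap('wrist','w11');R=Ro.from_euler('xyz',s['eef_rot'],degrees=True).as_matrix()
K=wor((-.0945,.0022,.083));print('K',delta(K),'pre',delta(K-.05*R[:,2]))
import math
for a in(-4,-8,-12):
    A=math.radians(a);print(a,[np.round(proj(c,wor((-.0945+q*math.cos(A),.0022+q*math.sin(A),.093)))) for q in(.02,-.02)])
g=cv2.cvtColor(c['frame'],cv2.COLOR_RGB2GRAY)
u,v=proj(c,K).astype(int);print(u,v)
for r in range(max(v-70,0),min(v+60,478),8): print(r,''.join('%x'%(x//16) for x in g[r,u-50:u+50:2]))
E
```

```text
t 26.4333 loc [-132.28   -0.32  126.48] blade -9.55 F [-0.88 -0.4  -0.22] M [-0.074  0.972 -0.012] w 0.04392970331499506 0.0 up in tool [-0.268  0.011 -0.963]
T_up 0.019
[  0.33   9.07 -34.32  -0.84 -31.05 -90.03] [179.35511222  15.55481129 179.54538294]
K [-0.0246  0.0082  0.0518] pre [-0.0246  0.0082  0.0018]
-4 [array([342., 367.]), array([336., 310.])]
-8 [array([340., 367.]), array([339., 310.])]
-12 [array([337., 367.]), array([342., 310.])]
338 326
256 aaaabcccccdcddddccccccb6666668ccccabcdddceffefeddd
264 abccccccccccccccccccccb6666669deeeefffffeeeeeffffe
272 ccccccccccccccca65555555556666556557ceeeffffffffff
280 cccccccccccc855555555555555555556666656dfffeffffff
288 ccccccccccb75555555555555555555556666666beeeedddde
296 ccccccccccb655555555555555555555555556657deec65556
304 ccccccccccca5555555554455444555555555556ceeec55555
312 aabccccccccccb644444444444444444455559deeeeea55555
320 aaaaaaabbbbbbbbcccca85455555555559eeeeeeeddc745555
328 aaaaaaaaa9999999aaabb74455555555579999999999644444
336 66666676666767666666666766666666666677766777777777
344 88888888888888888888888888888888888888888888888888
352 88888888888888888888888888888888888888888888888888
360 88888888888888888888888888888888888888888888888888
368 88888888888888877777777777777777777777777777777777
376 aaaaaaaaaaaaaa999999999999999999999999999999999998
384 aaaaaaaaaaaaaaa99999999999999999999999999999999888
```

apply_moves([
  [0.5,-0.012,0.004,0,0,0,0],
  [0.5,-0.0126,0.0045,0,0,0,0],
  [0.5,0,0,0,0,0,0],
  [0.5,0,0,0.015,0,0,0],
  [0.5,0,0,0.015,0,0,0],
  [0.5,0,0,0.012,0,0,0],
  [0.5,0,0,0.007,0,0,0],
  [0.5,0,0,0.0025,0,0,0],
  [0.5,0,0,0,0,0,0],
])

```text
time_s: 27.23
tcp_pos: [0.5644, -0.1771, 0.0833]
eef_rot: [179.4, 15.5, 179.6]
contact_force: [-0.8, -0.5, -0.4]
gripper_width: 0.0439
gripper_force: 0.0
```

```bash
python3 st.py;python3 -c "
from h import *
print(delta(wor((-.0945,.0022,.083))))"
```

```text
t 27.2333 loc [-94.19   2.66  83.34] blade -9.52 F [-0.77 -0.51 -0.39] M [-0.091  0.881 -0.001] w 0.043875643432621486 0.0 up in tool [-0.266  0.011 -0.964]
T_up 0.04
[ 0.0003 -0.0005  0.0003]
```

apply_moves([
  [0,0,0,0,0,0,0],
  [0,0,0,0,0,0,0],
  [0,0,0,0,0,0,0],
  [0,0,0,0,0,0,0],
  [0,0,0,0,0,0,0],
  [0,0,0,0,0,0,0],
  [0,0,0,0,0,0,0],
  [0,0,0,0,0,0,0],
  [0,0,0,0,0,0,0],
  [0,0,0,0,0,0,0],
  [0,0,0,0,0,0,0],
])

```text
time_s: 28.15
tcp_pos: [0.5646, -0.1774, 0.0842]
eef_rot: [179.4, 15.5, 179.6]
contact_force: [-2.1, -3.7, 5.4]
gripper_width: 0.0115
gripper_force: 30.0
```

```bash
python3 st.py
```

```text
t 28.15 loc [-94.03   2.32  84.21] blade -9.52 F [-2.08 -3.7   5.39] M [-1.318  1.151 -0.199] w 0.01154262920040019 29.98045653104782 up in tool [-0.268  0.01  -0.963]
T_up 0.113
```

apply_moves([
  [0,0,0,0,0.003,0,0.0107],
  [0,0,0,0,0.003,0,0.0107],
  [0,0,0,0,0,0,0],
])

```text
time_s: 28.4
tcp_pos: [0.5646, -0.1773, 0.0842]
eef_rot: [179.4, 15.5, 177.5]
contact_force: [-2.0, -2.5, 5.6]
gripper_width: 0.0115
gripper_force: 30.0
```

```bash
python3 st.py
```

```text
t 28.4 loc [-94.04   2.44  84.21] blade -11.58 F [-1.97 -2.51  5.62] M [-1.479  1.013 -0.3  ] w 0.011541692894539948 29.980135560035706 up in tool [-0.267  0.01  -0.964]
T_up -0.084
```

apply_moves([
  [0,0,0,0,0.003,0,0.0107],
  [0,0,0,0,0,0,0],
])

```text
time_s: 28.57
tcp_pos: [0.5646, -0.1772, 0.0842]
eef_rot: [179.4, 15.5, 176.5]
contact_force: [-1.8, -2.5, 5.4]
gripper_width: 0.0121
gripper_force: 30.0
```

```bash
python3 st.py
```

```text
t 28.5667 loc [-94.     2.5   84.21] blade -12.57 F [-1.84 -2.49  5.43] M [-1.222  1.005 -0.284] w 0.01206238248301179 29.979454278945923 up in tool [-0.267  0.01  -0.964]
T_up -0.068
```

apply_moves([
  [0,0,0,0,0.003,0,0.0107],
  [0,0,0,0,0,0,0],
])

```text
time_s: 28.73
tcp_pos: [0.5646, -0.1772, 0.0842]
eef_rot: [179.4, 15.5, 175.5]
contact_force: [-2.0, -1.6, 5.8]
gripper_width: 0.0115
gripper_force: 30.0
```

```bash
echo "print('j6',s['joint_torque'][5],s['joints'][4])">>st.py; python3 st.py
```

```text
t 28.7333 loc [-94.02   2.52  84.24] blade -13.58 F [-2.   -1.65  5.77] M [-1.049  1.087 -0.223] w 0.011473068818721044 29.979235231876373 up in tool [-0.267  0.01  -0.964]
T_up -0.076
j6 -0.5144707672297955 -24.502553966652957
```

apply_moves([
  [0,0,0,0,0.003,0,0.0107],
  [0,0,0,0,0,0,0],
])

```text
time_s: 28.9
tcp_pos: [0.5646, -0.1771, 0.0842]
eef_rot: [179.4, 15.5, 174.5]
contact_force: [-1.5, -1.5, 6.2]
gripper_width: 0.0118
gripper_force: 30.0
```

```bash
python3 st.py
```

```text
t 28.9 loc [-94.01   2.59  84.22] blade -14.58 F [-1.51 -1.48  6.18] M [-0.903  1.116 -0.149] w 0.011758051867249928 29.97895449399948 up in tool [-0.267  0.01  -0.964]
T_up -0.016
j6 -0.5156502686440945 -24.210531578031702
```

apply_moves([
  [0,0,0,0,0.003,0,0.0107],
  [0,0,0,0,0,0,0],
])

```text
time_s: 29.07
tcp_pos: [0.5646, -0.1771, 0.0842]
eef_rot: [179.4, 15.5, 173.5]
contact_force: [-2.4, -1.8, 7.4]
gripper_width: 0.0117
gripper_force: 30.0
```

```bash
python3 st.py
python3 - <<'E'
from h import *
import math
c=snap('wrist','w12');g=cv2.cvtColor(c['frame'],cv2.COLOR_RGB2GRAY)
A=math.radians(180-15.6);L=proj(c,wor((-.0945+.028*math.cos(A),.0022+.028*math.sin(A),.054)));print('lug',L,'axis',proj(c,wor((-.0945,.0022,.057))))
u,v=L.astype(int)
for r in range(v-30,v+40,5): print(r,''.join('%x'%(x//16) for x in g[r,u-50:u+80:2]))
E
```

```text
t 29.0667 loc [-93.97   2.64  84.21] blade -15.57 F [-2.39 -1.77  7.41] M [-0.688  1.08  -0.07 ] w 0.011664647929972008 29.978857040405273 up in tool [-0.267  0.01  -0.964]
T_up 0.096
j6 -0.5165911093354225 -23.93019474836727
lug [320.87595512 232.01416481] axis [321.08584613 289.9986314 ]
202 aaaaaaaaabcccffdccccccccccccffdccccccccccccefeccccccccccccccccccc
207 aaaaaaaaaacccdffdcccccccccccefdcccccccccccefecccccccccccccccccccc
212 dbaaaaabbbcccccdccccccccccccccccccccccccccedccccccccccccceffdcccc
217 bdebaaaccccbaaaaaaabbbbbccccccccccccccccccccccccccccccceffdcccccc
222 aaabaaabcccbbbbbcccccccbbbbbbbbdeeeeeeeeeddccccccccccdfedcccccccc
227 aaaabccccdeeedccccccccc8566666669bbdddbbbceeeeeddcccccccccccccccc
232 aaaabcdeeeeeeeccccccccc8666666669bbaaabbbbbceeeeeeedccccccccccccc
237 abccccceeedcccccccccccc8666666669bbabeeeeeeddeeeeeefffedcccccceff
242 ccccccccccccccccccccccc866666666adeeeeeeeeeeeeeeeeffffffedccccccc
247 ccccccccccccccccccccccc866666666adeeeeeeeeeeeeeeeeffffeeefedccccc
252 ccccccccccccccccccccb9866666666678bcdeeeeeeedeeeeefffeeeeeeeecccc
257 ccccccccccccccca655555555555556665555568ceeeeefffffeeeeeeeeeeedcc
262 ccccccccccccb85555555555555555555555555666adffffffeeeeeeeeeeeeedc
267 ccccccccccb6444455555555555555555556555566658effeeeeeeeeeeeeeefec
```

The wrist rows show the bright post directly against the dark lug at columns 337–352, so contact is imminent. Half-degree steps from here.

apply_moves([
  [0,0,0,0,0.0015,0,0.0054],
  [0,0,0,0,0,0,0],
])

```text
time_s: 29.28
tcp_pos: [0.5646, -0.177, 0.0842]
eef_rot: [179.4, 15.5, 173.1]
contact_force: [-2.0, -0.4, 6.4]
gripper_width: 0.0121
gripper_force: 30.0
```

```bash
python3 st.py
```

```text
t 29.2833 loc [-93.96   2.65  84.23] blade -16.05 F [-2.05 -0.41  6.42] M [-0.383  1.17  -0.043] w 0.012060308376307697 29.978228509426117 up in tool [-0.267  0.01  -0.964]
T_up 0.006
j6 -0.31103535555303097 -23.804963717243105
```

apply_moves([
  [0,0,0,0,0.0015,0,0.0054],
  [0,0,0,0,0,0,0],
])

```text
time_s: 29.45
tcp_pos: [0.5646, -0.177, 0.0842]
eef_rot: [179.4, 15.5, 172.5]
contact_force: [-2.1, 0.1, 4.9]
gripper_width: 0.0116
gripper_force: 30.0
```

```bash
python3 st.py
```

```text
t 29.45 loc [-93.93   2.69  84.23] blade -16.55 F [-2.11  0.08  4.87] M [-0.33   1.15  -0.053] w 0.011616254535727842 29.978194534778595 up in tool [-0.267  0.01  -0.964]
T_up -0.044
j6 -0.31243421137332916 -23.671211798078822
```

apply_moves([
  [0,0,0,0,0.0015,0,0.0054],
  [0,0,0,0,0,0,0],
])

```text
time_s: 29.62
tcp_pos: [0.5646, -0.177, 0.0842]
eef_rot: [179.4, 15.5, 172.0]
contact_force: [-1.6, 0.5, 6.9]
gripper_width: 0.0119
gripper_force: 30.0
```

```bash
python3 st.py
```

```text
t 29.6167 loc [-93.96   2.69  84.23] blade -17.05 F [-1.59  0.49  6.88] M [-0.261  1.135 -0.012] w 0.011899000702964718 29.978068470954895 up in tool [-0.266  0.01  -0.964]
T_up -0.04
j6 -0.312420018017292 -23.54250694836877
```

apply_moves([
  [0,0,0,0,0.0015,0,0.0054],
  [0,0,0,0,0,0,0],
])

```text
time_s: 29.78
tcp_pos: [0.5646, -0.1769, 0.0842]
eef_rot: [179.4, 15.5, 171.5]
contact_force: [-2.8, -0.4, 5.7]
gripper_width: 0.0119
gripper_force: 30.0
```

```bash
python3 st.py
```

```text
t 29.7833 loc [-93.94   2.74  84.21] blade -17.56 F [-2.83 -0.36  5.7 ] M [-0.184  1.105 -0.026] w 0.011869952748037227 29.978101551532745 up in tool [-0.266  0.01  -0.964]
T_up 0.03
j6 -0.3123136796057224 -23.413035668841474
```

Run:
```python
from h import *
a=load('w12');c=snap('wrist','w13')
for d in(a,c):
    g=cv2.cvtColor(d['frame'],cv2.COLOR_RGB2GRAY)
    for r in(218,222,226,230,234,238): print(r,' '.join('%3d'%x for x in g[r,306:366:2]))
    print()
```

```text
218 171 177 180 183 186 189 191 199 210 214 215 214 211 209 207 204 201 200 198 199 202 204 204 203 204 204 204 204 204 203
222 201 200 201 201 200 189 186 184 186 187 189 189 190 215 226 234 234 236 236 234 234 233 228 221 213 202 200 203 204 204
226 200 201 199 201 199 133  92  95  95  96  97  96  97  96 159 194 193 224 233 226 215 210 210 223 237 240 237 228 217 207
230 200 200 200 202 199 132  95  96  95  98  98  98  99  99 143 186 188 174 165 174 178 179 178 182 189 212 235 236 237 239
234 200 200 202 201 196 133 100 102 102 104 104 104 104 104 145 186 186 157 168 175 184 191 194 191 189 194 224 237 238 238
238 200 201 201 199 196 133 100 103 102 102 103 103 104 104 148 192 192 174 209 234 238 238 238 238 238 232 219 225 228 227

218 176 178 180 182 191 199 205 211 215 215 214 212 214 210 210 210 202 199 196 199 200 202 203 204 203 203 203 203 202 203
222 201 200 201 201 201 187 184 185 187 189 188 189 212 212 225 234 235 235 235 237 236 235 232 221 210 203 201 203 204 204
226 200 200 201 202 197 130  92  94  94  95  93  96  94  96 157 195 223 229 215 199 190 193 206 228 239 239 234 231 221 206
230 200 200 201 201 196 129  92  96  96  96  97  97  99  98 142 185 174 167 175 177 177 179 183 189 204 231 236 237 239 238
234 200 201 201 199 196 134 100 101 102 101 102 102 104 104 143 182 160 168 178 197 210 212 207 200 196 222 236 237 238 235
238 200 201 199 199 199 133  98 101 102 102 101 102 103 102 159 206 191 222 236 238 238 238 238 238 236 225 227 227 225 224
```

The knob turns with the gripper. The post closed in on the lug by 1 mm and the gap left is about 1 mm, so a little more turning is needed.

apply_moves([
  [0,0,0,0,0.0015,0,0.0054],
  [0,0,0,0,0,0,0],
  [0,0,0,0,0.0015,0,0.0054],
  [0,0,0,0,0,0,0],
])

```text
time_s: 30.17
tcp_pos: [0.5646, -0.1769, 0.0842]
eef_rot: [179.4, 15.4, 170.5]
contact_force: [-2.3, -0.0, 6.1]
gripper_width: 0.0112
gripper_force: 30.0
```

```bash
python3 st.py
```

```text
t 30.1667 loc [-93.91   2.77  84.24] blade -18.57 F [-2.3  -0.05  6.13] M [0.063 1.131 0.039] w 0.011244112607114014 29.97787982225418 up in tool [-0.266  0.01  -0.964]
T_up 0.067
j6 -0.3119105100631714 -23.16490026397687
```

apply_moves([
  [0,0,0,0,0.0015,0,0.0054],
  [0,0,0,0,0,0,0],
])

```text
time_s: 30.33
tcp_pos: [0.5647, -0.1768, 0.0842]
eef_rot: [179.4, 15.4, 170.0]
contact_force: [-2.5, 1.3, 6.3]
gripper_width: 0.0116
gripper_force: 30.0
```

```bash
python3 st.py
```

```text
t 30.3333 loc [-93.87   2.83  84.23] blade -19.07 F [-2.52  1.26  6.3 ] M [0.151 1.19  0.057] w 0.011582302238504443 29.97775375843048 up in tool [-0.266  0.01  -0.964]
T_up -0.021
j6 -0.3117099590599537 -23.043254636076387
```

apply_moves([
  [0,0,0,0,0.0015,0,0.0054],
  [0,0,0,0,0,0,0],
])

```text
time_s: 30.5
tcp_pos: [0.5646, -0.1769, 0.0842]
eef_rot: [179.4, 15.4, 169.5]
contact_force: [-2.7, 1.7, 6.1]
gripper_width: 0.0119
gripper_force: 30.0
```

```bash
python3 st.py
python3 - <<'E'
from h import *
c=snap('wrist','w14');g=cv2.cvtColor(c['frame'],cv2.COLOR_RGB2GRAY)
for r in(226,230,234,238): print(r,' '.join('%3d'%x for x in g[r,306:366:2]))
E
```

```text
t 30.5 loc [-93.9    2.82  84.24] blade -19.58 F [-2.69  1.65  6.1 ] M [0.198 1.197 0.113] w 0.011936009205233208 29.977903068065643 up in tool [-0.266  0.01  -0.964]
T_up 0.006
j6 -0.31144590117037296 -22.92893468210001
226 200 201 202 200 195 130  90  92  94  93  94  95  97  94 163 208 205 191 183 182 183 197 220 237 237 236 236 234 223 210
230 199 202 200 199 196 130  94  96  95  97  97  98  97 100 134 159 154 169 176 178 178 185 190 203 232 237 238 238 237 235
234 201 200 198 199 199 134  99 101 102 104 103 104 104 104 136 150 168 196 218 225 225 223 212 200 219 232 234 236 234 235
238 201 199 198 201 200 134  99 102 100 102 103 104 103 102 152 194 231 237 238 238 238 238 238 237 227 226 227 224 224 227
```

apply_moves([
  [0,0,0,0,0.0015,0,0.0054],
  [0,0,0,0,0,0,0],
])

```text
time_s: 30.72
tcp_pos: [0.5646, -0.1768, 0.0842]
eef_rot: [179.4, 15.4, 169.0]
contact_force: [-2.2, 2.5, 6.4]
gripper_width: 0.0117
gripper_force: 30.0
```

```bash
python3 st.py
```

```text
t 30.7167 loc [-93.89   2.86  84.22] blade -20.08 F [-2.2   2.45  6.43] M [0.322 1.162 0.132] w 0.011691379532185573 29.977739453315735 up in tool [-0.266  0.01  -0.964]
T_up -0.046
j6 -0.30732675455510616 -22.81335440610664
```

apply_moves([
  [0,0,0,0,0.0012,0,0.0043],
  [0,0,0,0,0,0,0],
])

```text
time_s: 30.88
tcp_pos: [0.5647, -0.1768, 0.0842]
eef_rot: [179.4, 15.4, 168.6]
contact_force: [-2.3, 1.4, 6.3]
gripper_width: 0.0116
gripper_force: 30.0
```

```bash
python3 st.py
```

```text
t 30.8833 loc [-93.84   2.88  84.23] blade -20.47 F [-2.34  1.39  6.27] M [0.408 1.208 0.109] w 0.011636722592964457 29.977828860282898 up in tool [-0.266  0.01  -0.964]
T_up 0.024
j6 -0.2695606928318739 -22.724629711492444
```

apply_moves([
  [0,0,0,0,0.0012,0,0.0043],
  [0,0,0,0,0,0,0],
])

```text
time_s: 31.05
tcp_pos: [0.5647, -0.1768, 0.0842]
eef_rot: [179.4, 15.4, 168.2]
contact_force: [-2.3, 1.5, 6.5]
gripper_width: 0.012
gripper_force: 30.0
```

```bash
python3 st.py
```

```text
t 31.05 loc [-93.85   2.89  84.23] blade -20.87 F [-2.25  1.5   6.55] M [0.499 1.177 0.093] w 0.01197226362293214 29.97782438993454 up in tool [-0.266  0.01  -0.964]
T_up -0.002
j6 -0.27701541781425476 -22.638351109872442
```

apply_moves([
  [0,0,0,0,0.0015,0,0.0054],
  [0,0,0,0,0,0,0],
])

```text
time_s: 31.22
tcp_pos: [0.5647, -0.1768, 0.0842]
eef_rot: [179.4, 15.4, 167.7]
contact_force: [-2.9, 1.5, 6.3]
gripper_width: 0.0116
gripper_force: 30.0
```

```bash
python3 st.py
```

```text
t 31.2167 loc [-93.85   2.91  84.22] blade -21.37 F [-2.93  1.45  6.35] M [0.501 1.216 0.261] w 0.011597165955366308 29.98255580663681 up in tool [-0.266  0.01  -0.964]
T_up 0.182
j6 -0.40666669607162476 -22.53277930567542
```

apply_moves([
  [0,0,0,0,0.0015,0,0.0054],
  [0,0,0,0,0,0,0],
])

```text
time_s: 31.38
tcp_pos: [0.5647, -0.1768, 0.0842]
eef_rot: [179.4, 15.4, 167.2]
contact_force: [-2.7, 2.3, 5.9]
gripper_width: 0.0123
gripper_force: 30.0
```

```bash
python3 st.py
python3 - <<'E'
from h import *
c=snap('wrist','w15');g=cv2.cvtColor(c['frame'],cv2.COLOR_RGB2GRAY)
for r in(226,230,234,238): print(r,' '.join('%3d'%x for x in g[r,306:366:2]))
E
```

```text
t 31.3833 loc [-93.87   2.92  84.23] blade -21.87 F [-2.73  2.28  5.91] M [0.627 1.223 0.352] w 0.012258055587760079 30.00254899263382 up in tool [-0.266  0.01  -0.964]
T_up 0.204
j6 -0.514600295573473 -22.430305278826662
226 201 201 198 198 190 115  89  89  91  91  92  94  94  98 170 198 182 176 176 181 192 215 235 236 236 238 238 235 221 206
230 201 199 197 199 190 116  91  94  93  97  95  95  97  96 127 160 172 176 176 179 185 192 203 232 237 238 238 235 234 236
234 200 199 197 201 191 119  97 100 100 101 102 102 103 103 133 185 214 229 235 235 232 221 203 218 228 229 230 229 232 238
238 199 198 199 202 193 122  95  99  98  99 101 101 103 109 200 236 236 237 237 237 238 238 235 227 227 226 223 224 227 238
```

Contact: the torque has risen by about 0.24 N m over the free turning level. A touch more, then hold for over a second.

apply_moves([
  [0,0,0,0,0.0006,0,0.002],
  [0,0,0,0,0,0,0],
  [0,0,0,0,0,0,0],
  [0,0,0,0,0,0,0],
  [0,0,0,0,0,0,0],
  [0,0,0,0,0,0,0],
])

```text
time_s: 31.93
tcp_pos: [0.5646, -0.1768, 0.0842]
eef_rot: [179.4, 15.4, 167.1]
contact_force: [-3.6, 1.7, 6.7]
gripper_width: 0.0121
gripper_force: 30.0
```

```bash
python3 st.py
```

```text
t 31.9333 loc [-93.88   2.93  84.2 ] blade -22.02 F [-3.63  1.72  6.71] M [0.731 1.258 0.494] w 0.012080867349865245 30.015324354171753 up in tool [-0.266  0.01  -0.964]
T_up 0.407
j6 -0.3051961585879326 -22.394809583026092
```

apply_moves([
  [0,0,0,0,0,0,0],
  [0,0,0,0,0,0,0],
  [0,0,0,0,0,0,0],
  [0,0,0,0,0,0,0],
  [0,0,0,0,0,0,0],
  [0,0,0,0,0,0,0],
  [0,0,0,0,0,0,0],
  [0,0,0,0,0,0,0],
  [0,0,0,0,0,0,0],
])

```text
time_s: 32.68
tcp_pos: [0.5647, -0.1768, 0.0842]
eef_rot: [179.4, 15.4, 167.1]
contact_force: [-2.5, 2.8, 6.9]
gripper_width: 0.0119
gripper_force: 30.0
```

```bash
python3 st.py
```

```text
t 32.6833 loc [-93.84   2.92  84.23] blade -22.02 F [-2.5   2.81  6.89] M [0.703 1.273 0.463] w 0.011850591861400016 30.01531809568405 up in tool [-0.266  0.01  -0.964]
T_up 0.267
j6 -0.3052087873220444 -22.39539219516207
```

Held for over 1.2 s at about 0.3 N m. Letting go and backing out along the tool axis.

apply_moves([
  [0.5,0,0,0,0,0,0],
  [0.5,0,0,0,0,0,0],
  [0.5,0,0,0,0,0,0],
  [0.5,0,0,0,0,0,0],
  [0.5,0,0,0,0,0,0],
  [0.5,0,0,0,0,0,0],
  [0.5,0,0,0,0,0,0],
  [0.5,0,0,-0.01,0,0,0],
  [0.5,0,0,-0.02,0,0,0],
  [0.5,0,0,-0.02,0,0,0],
  [0.5,0,0,-0.02,0,0,0],
  [0.5,0,0,-0.02,0,0,0],
  [0.5,0,0,-0.02,0,0,0],
  [0.5,0,0,0,0,0,0],
  [0.5,0,0,0,0,0,0],
])

```text
time_s: 33.93
tcp_pos: [0.5362, -0.1717, 0.1914]
eef_rot: [179.4, 15.5, 167.0]
contact_force: [-0.7, 0.2, -0.6]
gripper_width: 0.0436
gripper_force: 0.0
```

```bash
python3 st.py
python3 - <<'E'
from h import *
import math
c=snap('wrist','w16');t=snap('top','t16');g=cv2.cvtColor(c['frame'],cv2.COLOR_RGB2GRAY)
X=(-.0945,.0025)
for a in(180-22,):
    A=math.radians(a);L=proj(c,wor((X[0]+.028*math.cos(A),X[1]+.028*math.sin(A),.054)));print('lug',L)
u,v=L.astype(int)
for r in range(max(v-24,0),v+30,4): print(r,' '.join('%3d'%x for x in g[r,u-24:u+40:2]))
# bar & cover check from top depth / scene
u,v=proj(t,wor((-.014,-.08,.169)));print('bar right end',loc(dep(t,u,v)))
u,v=proj(t,wor((-.014,.1,.189)));print('block',loc(dep(t,u,v)))
E
```

```text
t 33.9333 loc [-121.12   12.43  191.36] blade -22.07 F [-0.67  0.17 -0.57] M [ 0.159  0.901 -0.011] w 0.04357498625761485 0.0 up in tool [-0.268  0.011 -0.963]
T_up -0.014
j6 0.033765232656151056 -38.13594296198567
lug [322.86271668 189.83861927]
165 202 203 202 202 202 202 203 202 203 202 206 216 203 202 203 203 203 203 204 202 203 203 201 202 204 204 203 202 203 202 202 202
169 202 210 206 202 202 203 202 202 203 202 217 253 213 202 202 202 202 201 202 202 239 243 203 203 203 203 204 203 203 203 203 202
173 201 231 251 210 202 202 203 202 203 202 211 253 222 202 203 202 201 200 199 214 253 218 202 202 202 203 203 203 202 212 222 204
177 201 202 235 252 209 202 203 203 202 203 203 206 204 203 203 204 203 201 202 211 219 201 202 201 202 201 201 202 230 250 215 202
181 202 202 203 204 203 203 200 200 199 202 201 204 203 203 206 206 203 202 202 202 202 201 202 202 202 201 202 228 243 208 204 204
185 203 203 202 193 184 190 198 199 201 202 189 191 198 183 182 182 211 234 230 228 234 235 226 216 208 203 203 203 203 204 204 203
189 205 223 231 220 219 204 200 201 201 201 181 107 101 102 1
[... 390 characters left out ...]
 103 104 103 173 226 230 231 228 226 225 223 226 231 237 241 239 237 238 238
205 197 198 200 201 200 201 201 193 181 161 119  98  98 101 104 104 105 129 163 193 214 227 233 234 237 239 241 239 237 237 238 237
209 197 199 200 200 199 175 111  90  91  94  94  93  94  95  93  96  96  96  95  95  94 113 191 233 242 242 240 238 236 238 237 237
213 197 200 200 184 122  89  91  94  94  94  91  91  92  94  93  93  94  94  99 102 101  98  95 114 195 237 238 237 238 238 237 237
217 199 201 184 106  88  91  94  95  94  92  91  93  90  91  92  94  93  95  97 100 100 101 102  97 107 196 228 234 237 237 237 238
bar right end [-0.01426801 -0.07969266  0.17041434]
block [-0.01436971  0.1001437   0.19091993]
```

The lug rests against the post with no gap, the bar is flat in both notches, and the robot is clear. Handing in.

```bash
python3 -c "
from plant import close_job
print(close_job())"
```

```text
the job is handed in; nothing more can be done
None
```

I handed the job in at about 34 s: the bar is flat in both notches propping the cover, and the knob was turned clockwise to its stop, held there at about 0.3 N m for over a second, and let go with its lug against the post. One flaw: on the first grip of the knob the arm reached a wrist limit and put up to about 45 N sideways plus 27 N upwards on it, so I released and regrasped with less tilt; I can't tell whether the judge counts that as excess force.

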